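Build up the crossflow filter stack

TASK

Build up the filter stack on the green holder: thread the flat parts over its two pins, the blue seal first, then every white cassette that is on the bench, then the orange seal, then the red end plate with its stud upwards, each lying flat, the same side up as it lies now, and fully home on the one below. Then slide the brass disc spring and after it the black collar down the stud of the end plate, fully home. Leave the petri dish where it stands.

Things in the scene. Friction and masses are not known exactly. Their poses are not given: they have to be found in the camera images.
- holder: Fixed holder: green base block 90 (x) by 180 (y) by 20 mm high, with two upright steel guide pins of 8 mm diameter standing on its top at y = +60 and -60 mm (x = 0), 85 mm tall, the last 10 mm tapering to a blunt point of 2.4 mm diameter (tips 105 mm above the bench). Origin: centre of the underside; z up; y along the line of the pins. It stands on the bench, turned by up to about 0.35 rad.
- blue_seal: Blue seal plate, rigid plastic, 46 (x) by 150 (y) by 8 mm thick, two through holes of 11 mm diameter at y = +60 and -60 mm (x = 0). Origin: centre of the underside; z up, y along its length. Symmetrical end for end. 50 g. Lies flat on the bench at the start, as do all the loose parts.
- orange_seal: Orange seal plate, same shape and size as the blue one (46 by 150 by 8 mm, 11 mm holes at y = +-60 mm). Origin: centre of the underside.
- cassette0: White filter cassette with a green membrane area on top, 46 (x) by 150 (y) by 14 mm thick, 11 mm through holes at y = +60 and -60 mm. Origin: centre of the underside; y along its length. 120 g. One to three alike cassettes are present, order among them does not matter; an absent one reads None.
- cassette1: White filter cassette with a green membrane area on top, 46 (x) by 150 (y) by 14 mm thick, 11 mm through holes at y = +60 and -60 mm. Origin: centre of the underside; y along its length. 120 g. One to three alike cassettes are present, order among them does not matter; an absent one reads None.
- cassette2: White filter cassette with a green membrane area on top, 46 (x) by 150 (y) by 14 mm thick, 11 mm through holes at y = +60 and -60 mm. Origin: centre of the underside; y along its length. 120 g. One to three alike cassettes are present, order among them does not matter; an absent one reads None.
- end_plate: Red-anodised aluminium end plate, 46 (x) by 150 (y) by 12 mm thick, 11 mm through holes at y = +60 and -60 mm, with a fixed steel stud of 10 mm diameter standing up from the centre of its top, 36 mm tall (tip 48 mm above the underside, last 9 mm tapering to 3 mm diameter). Origin: centre of the underside, on the stud's axis; y along its length. 300 g.
- disc_spring: Brass disc spring: flat ring, outer diameter 42, hole 14, height 10 mm. Origin: centre of the underside. Goes on the stud first, to lie on the end plate.
- collar: Black collar: ring, outer diameter 36, hole 14, height 18 mm. Origin: centre of the underside. Goes on the stud second, to lie on the disc spring.
- petri_dish: Bystander: closed clear petri dish, 88 mm diameter, 16 mm high, beyond the parts; origin centre of the underside. To be left alone.
Mind the look-alikes: they are no part of the job. Of the things that look like the disc_spring, the largest one is meant. Several things look just like the blue_seal: the one meant starts farthest from the robot's base.

How it is judged:
On the way, in this order (a step that is already met when the one before it is completed fails the run):
1. the blue seal lies flat on the holder, threaded over both pins (horizontal distance between blue_seal and holder below 0.0045 m and angle between the y axis of blue_seal and the y axis of holder, either way round below 0.08 rad and angle between blue_seal's own z axis and vertical below 0.05 rad and z of blue_seal in the frame of holder between 0.0175 and 0.0225 m), for 0.2 s.
2. every cassette is threaded over both pins, fully home on the blue seal or on another cassette (all of step 1 and horizontal distance between each of cassette0, cassette1, cassette2 and holder below 0.0045 m and angle between the y axis of each of cassette0, cassette1, cassette2 and the y axis of holder, either way round below 0.08 rad and angle between each of cassette0, cassette1, cassette2's own z axis and vertical below 0.05 rad and (z of cassette0 in the frame of blue_seal between 0.0055 and 0.0105 m or z of cassette0 in the frame of cassette1 between 0.0115 and 0.0165 m or z of cassette0 in the frame of cassette2 between 0.0115 and 0.0165 m) and (z of cassette1 in the frame of blue_seal between 0.0055 and 0.0105 m or z of cassette1 in the frame of cassette0 between 0.0115 and 0.0165 m or z of cassette1 in the frame of cassette2 between 0.0115 and 0.0165 m) and (z of cassette2 in the frame of blue_seal between 0.0055 and 0.0105 m or z of cassette2 in the frame of cassette0 between 0.0115 and 0.0165 m or z of cassette2 in the frame of cassette1 between 0.0115 and 0.0165 m)), for 0.2 s.
3. the orange seal is threaded over both pins and lies on the topmost cassette (horizontal distance between each of cassette0, cassette1, cassette2, orange_seal and holder below 0.0045 m and angle between the y axis of each of cassette0, cassette1, cassette2, orange_seal and the y axis of holder, either way round below 0.08 rad and angle between each of cassette0, cassette1, cassette2, orange_seal's own z axis and vertical below 0.05 rad and (z of cassette0 in the frame of blue_seal between 0.0055 and 0.0105 m or z of cassette0 in the frame of cassette1 between 0.0115 and 0.0165 m or z of cassette0 in the frame of cassette2 between 0.0115 and 0.0165 m) and (z of cassette1 in the frame of blue_seal between 0.0055 and 0.0105 m or z of cassette1 in the frame of cassette0 between 0.0115 and 0.0165 m or z of cassette1 in the frame of cassette2 between 0.0115 and 0.0165 m) and (z of cassette2 in the frame of blue_seal between 0.0055 and 0.0105 m or z of cassette2 in the frame of cassette0 between 0.0115 and 0.0165 m or z of cassette2 in the frame of cassette1 between 0.0115 and 0.0165 m) and (z of orange_seal in the frame of cassette0 between 0.0115 and 0.0165 m or z of orange_seal in the frame of cassette1 between 0.0115 and 0.0165 m or z of orange_seal in the frame of cassette2 between 0.0115 and 0.0165 m) and z of orange_seal in the frame of cassette0 above 0.01 m and z of orange_seal in the frame of cassette1 above 0.01 m and z of orange_seal in the frame of cassette2 above 0.01 m), for 0.2 s.
4. the end plate is threaded over both pins, stud up, and lies on the orange seal (horizontal distance between end_plate and holder below 0.0045 m and angle between the y axis of end_plate and the y axis of holder, either way round below 0.08 rad and angle between end_plate's own z axis and vertical below 0.05 rad and z of end_plate in the frame of orange_seal between 0.0055 and 0.0105 m), for 0.2 s.
5. the disc spring is round the stud and lies on the end plate (horizontal distance between disc_spring and end_plate below 0.0045 m and z of disc_spring in the frame of end_plate between 0.0095 and 0.0145 m and angle between disc_spring's own z axis and vertical below 0.06 rad), for 0.2 s.
6. the collar is round the stud and lies on the disc spring (horizontal distance between collar and end_plate below 0.0045 m and z of collar in the frame of end_plate between 0.0195 and 0.0245 m and angle between collar's own z axis and vertical below 0.06 rad), for 0.2 s.
At the end, for the whole second after the job is handed in: On both pins, from below: blue seal, every cassette, orange seal, end plate stud up; each flat (0.05 rad), centred within 4.5 mm and within 2.5 mm of resting on the one below. On the stud: disc spring, then collar, within 4.5 mm of the axis and 2.5 mm of full depth. All at rest (all of step 1 and all of step 3 and all of step 4 and all of step 5 and all of step 6 and linear speed of each of blue_seal, orange_seal, end_plate, disc_spring, collar, cassette0, cassette1, cassette2 below 0.02 m/s); the robot touches nothing.
It fails at once if the petri dish is pushed away (over 30 mm) or tipped over (distance of petri_dish from where it was at the start of the episode above 0.03 m or angle between petri_dish's own z axis and vertical above 0.5 rad).
Of cassette0, cassette1, cassette2 only 1 to 3 are there at a start; the rules pass over those that are not, and their reading is None.
At some moment in a run one of blue_seal, orange_seal, end_plate, disc_spring, collar may be knocked a few centimetres aside while the robot is not near it.
It also fails if it takes over 210 s, if anything falls off the work surface, if the arm or the gripper's body presses on something with over 40 N, if the wrist force passes 120 N, or if a joint passes its speed limit or range.

ROBOT

A 6-joint arm with a two-finger parallel gripper is mounted at the origin on the work surface. World frame = base frame: x ahead of the robot, y to its left, z up, the work surface at z = 0. Lengths are in m, angles in rad, forces in N, time in s.
With the tool pointing down it reaches from about 0.35 to 0.975 m from the base axis. Payload 7.1 kg.
Tool frame: the origin (TCP) lies midway between the tips of the shut fingers; the grasp point (between the pads) lies 19 mm behind it; z points along the fingers, y is the line along which they close (so a half turn about z gives the same grasp; the last joint's range is limited). The gripper opens to 88 mm and grips with 3 to 60 N. Pads are 20 mm wide; open, the fingers measure 115 mm over their backs; the gripper's body (75 mm by 178 mm) begins 61 mm behind the grasp point.
Start: joints at [1.17, 0.423, 1.63, -0, 1.089, -0.019], TCP at [0.233, 0.58, 0.223] pointing down, gripper open.
Joint ranges: [-3, 3], [-0.9, 2.11], [0.09, 2.58], [-1.31, 4.45], [0.11, 2.69], [-2.54, 2.54]. Speed limits (rad/s): [2.39, 2.39, 3.01, 3.14, 3.14, 3.14].

INTERFACE

Orientations are given as a unit quaternion [x, y, z, w].
In Python, from cell import ctrl, vision gives the robot as it stands. The module is installed in compiled form; this text tells all that it offers.
- The arm moves only by the tool step_arm, never from a script. Its argument "rows" is a list of rows, each an object of numbers: "tx", "ty", "tz": the shift along the tool's x, y, z each as a share of 30 mm, from -1 to 1; "yaw": the turn about the tool's z as a share of 5 degrees, from -1 to 1. A call has 1 to 5 rows; each row shifts and turns the commanded pose from where the row before left it, along the tool's axes as they then stand; what a row does not reach is not made up. A row lasts 1/12 s, in which the tool goes at most 41.7 mm and 7.16 degrees, less where a joint would pass 70% of its speed; a pose out of reach is approached as far as the arm can. A call with a number of a shift or a turn outside -1 to 1 is refused whole. A call with a gripper value outside its range is refused whole. "claw" is the closure, from -1 (fully open) to 1 (shut), so that 0 is half open, set as the call begins (left out, the last holds). The fingers move at their own pace and stop on an object; "force" is the grip in N (left out, the last holds). Time passes only in rows, so rows that do not move let the fingers close. It gives the time, the measured TCP pose, the force, the opening and the grip force at its end, in the units of the state.
- ctrl.get_state(): the state, without advancing time (a new reading comes with each control period).
- vision.get_image(name): name is "scene" or "top" or "wrist"; returns a dict with "frame" (384x512x3 uint8, blue, green, red), "K" (3x3 intrinsics, pixels), "view" (4x4, takes a point from world to camera coordinates). Camera axes: x right, y up, looking along -z (the intrinsics and any distortion apply to the point x, -y, -z); pixel columns grow to the right and rows downward; lengths in m; the calibration is good to about 2 mm. The wrist camera is an equidistant fisheye: a pixel r from the principal point sees the ray r / f radians off the axis. A picture is of the moment at which its call begins. There is no depth.
- ctrl.close_job(): hands the job in; it is judged then, once.
The state is a dict: "time": time; "joint_positions": joint angles; "qvel": joint speeds; "effort": joint torques, N m; "tcp_pos": TCP position; "ee_rot": TCP orientation; "wrist_force": force on the tool from outside, world axes, zero at the start; "torque": the same for the moment, N m; "gripper_width": finger opening in m; "finger_force": force on a finger pad.
Only numpy, scipy, OpenCV 4.12 (cv2) and the standard library are available. Lean on these libraries where they do the work, as an engineer would, in place of code of your own. Each camera call takes 0.05 s, during which the arm holds its last target. There are 200 camera calls.

## Working session

There is one attempt and no reset: what is moved stays moved. The work goes in short steps, Python scripts to look and compute and a tool call to move; the robot and the scene stay as the last step left them, time stands still between calls to the robot, and variables do not carry over. Pictures are saved under pics/ and viewed, at most 14 in all, crops included, and the job is handed in when it is done.

Besides the shell and the picture viewer there is one more tool, called after ">>>" as a command line: name --argument value ..., lists and objects as JSON in quotes. step_arm: Moves the arm, as the interface text tells. Its arguments: {"type":"object","properties":{"rows":{"type":"array","items":{"type":"object","properties":{"tx":{"type":"number"},"ty":{"type":"number"},"tz":{"type":"number"},"yaw":{"type":"number"}}}},"claw":{"type":"number"},"force":{"type":"number"}},"required":["rows"]}

```bash
mkdir -p pics; python3 - <<'E'
from cell import ctrl, vision
import cv2,numpy as np,pickle
s=ctrl.get_state();print({k:np.round(v,3) for k,v in s.items()})
for n in ["scene","top","wrist"]:
    d=vision.get_image(n);cv2.imwrite(f"pics/{n}0.png",d["frame"]);pickle.dump(d,open(f"{n}.pkl","wb"))
    print(n,np.round(d["K"],1).tolist(),np.round(d["view"],3).tolist(),[k for k in d])
a=cv2.imread("pics/top0.png");cv2.imwrite("pics/top0b.png",cv2.resize(a,(800,600),interpolation=cv2.INTER_CUBIC))
E
```

```text
{'time': np.float64(0.0), 'joint_positions': array([ 1.17 ,  0.424,  1.631, -0.   ,  1.089, -0.019]), 'qvel': array([-0.   , -0.001,  0.002,  0.   , -0.001,  0.001]), 'effort': array([-3.0000e-03, -5.4463e+01, -2.7366e+01,  6.4000e-02,  2.3000e-02,
       -0.0000e+00]), 'tcp_pos': array([0.233, 0.58 , 0.222]), 'ee_rot': array([ 0.19 ,  0.982, -0.001, -0.   ]), 'wrist_force': array([ 0.543, -0.448, -0.688]), 'torque': array([ 0.015,  0.028, -0.01 ]), 'finger_force': np.float64(0.0), 'gripper_width': np.float64(0.088)}
scene [[432.1, 0.0, 256.2], [0.0, 432.1, 190.6], [0.0, 0.0, 1.0]] [[0.082, 0.996, -0.019, -0.05], [-0.612, 0.065, 0.788, 0.247], [0.786, -0.053, 0.615, -1.407], [0.0, 0.0, 0.0, 1.0]] ['frame', 'K', 'view']
top [[442.4, 0.0, 257.8], [0.0, 442.4, 192.5], [0.0, 0.0, 1.0]] [[-0.005, -1.0, 0.005, 0.018], [0.997, -0.005, 0.074, -0.467], [-0.073, 0.005, 0.997, -1.045], [0.0, 0.0, 0.0, 1.0]] ['frame', 'K', 'view']
wrist [[297.3, 0.0, 254.3], [0.0, 297.3, 191.7], [0.0, 0.0, 1.0]] [[0.373, 0.928, -0.001, -0.626], [-0.898, 0.361, -0.251, 0.03], [-0.233, 0.094, 0.968, -0.39], [0.0, 0.0, 0.0, 1.0]] ['frame', 'K', 'view']
```

View pics/top0b.png

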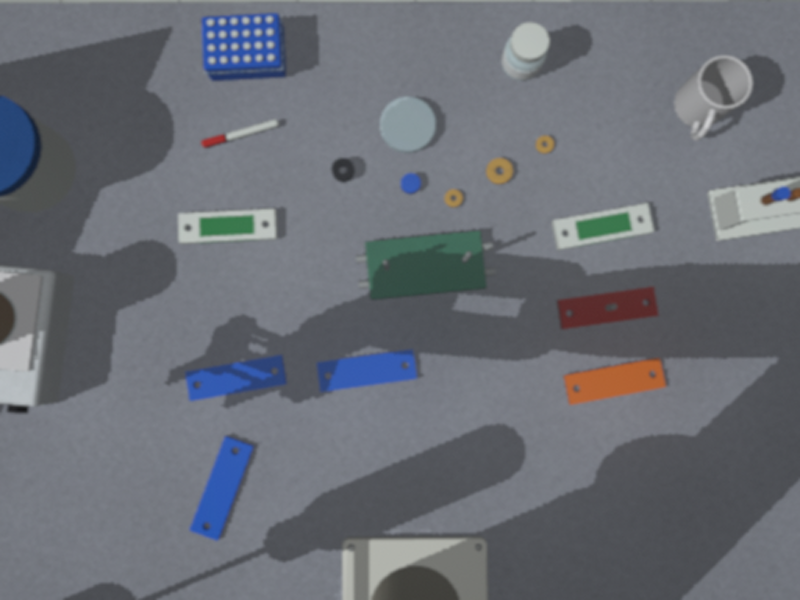

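View pics/scene0.png

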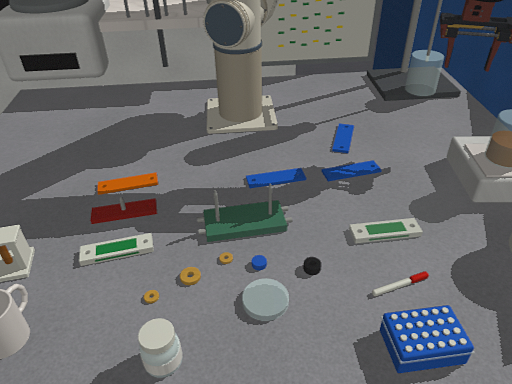

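```bash
cat > h.py <<'E'
import numpy as np,cv2,pickle,os
from scipy.optimize import minimize
from scipy.spatial.transform import Rotation as R
def grab(n):
    from cell import vision
    d=vision.get_image(n);d["name"]=n;return d
def load(n):
    d=pickle.load(open(n+".pkl","rb"));d["name"]=n;return d
def proj(d,P):
    P=np.asarray(P,float);V=d["view"];c=P@V[:3,:3].T+V[:3,3];v=c*[1,-1,-1];K=d["K"]
    if d["name"]=="wrist":
        r=np.hypot(v[:,0],v[:,1])+1e-12;th=np.arctan2(r,v[:,2]);q=v[:,:2]*(th/r)[:,None]
    else:q=v[:,:2]/v[:,2:]
    return q*[K[0,0],K[1,1]]+[K[0,2],K[1,2]]
def unproj(d,uv,z):
    uv=np.atleast_2d(uv);K=d["K"];q=(uv-[K[0,2],K[1,2]])/[K[0,0],K[1,1]]
    if d["name"]=="wrist":
        th=np.hypot(q[:,0],q[:,1])+1e-12;v=np.c_[q*(np.sin(th)/th)[:,None],np.cos(th)]
    else:v=np.c_[q,np.ones(len(q))]
    V=d["view"];r=(v*[1,-1,-1])@V[:3,:3];o=-V[:3,:3].T@V[:3,3]
    return (o+r*((z-o[2])/r[:,2])[:,None])[:,:2]
def hsvmask(d,col):
    h,s,v=cv2.split(cv2.cvtColor(d["frame"],cv2.COLOR_BGR2HSV));h=h.astype(int)
    m={"blue":(h>104)&(h<122)&(s>150)&(v>40),"orange":(h>5)&(h<14)&(s>170)&(v>60),"red":((h<5)|(h>172))&(s>120)&(v>35),
       "green":(h>60)&(h<90)&(s>70),"brass":(h>12)&(h<24)&(s>110)&(v>60),"black":(v<45)&(s<90),"white":(s<40)&(v>150)}[col]
    return m.astype(np.uint8)*255
BOX=lambda sx,sy,z0,z1:np.array([[x,y,z] for x in(-sx/2,sx/2) for y in(-sy/2,sy/2) for z in(z0,z1)])
def CYL(D,z0,z1):
    a=np.linspace(0,2*np.pi,40,endpoint=False);c=np.c_[np.cos(a),np.sin(a)]*D/2
    return np.r_[np.c_[c,c[:,0]*0+z0],np.c_[c,c[:,0]*0+z1]]
SH=dict(blue=BOX(.046,.150,0,.008),orange=BOX(.046,.150,0,.008),white=BOX(.046,.150,0,.014),red=BOX(.046,.150,0,.012),
  green=BOX(.09,.18,0,.02),brass=CYL(.042,0,.01),black=CYL(.036,0,.018))
def fit(d,col,guess,z=0.,win=25,pts=None):
    """guess x,y,yaw -> refined pose by silhouette overlap, residual fraction"""
    pts=SH[col] if pts is None else pts
    S=4
    def hull(p):
        c,s=np.cos(p[2]),np.sin(p[2]);W=np.c_[pts[:,0]*c-pts[:,1]*s+p[0],pts[:,0]*s+pts[:,1]*c+p[1],pts[:,2]+z]
        return cv2.convexHull(proj(d,W).astype(np.float32))[:,0]
    h0=hull(guess);lo=np.floor(h0.min(0)-win).astype(int).clip(0);hi=np.ceil(h0.max(0)+win).astype(int)
    hi=np.minimum(hi,[512,384]);m=hsvmask(d,col)[lo[1]:hi[1],lo[0]:hi[0]]
    n,l,st,_=cv2.connectedComponentsWithStats(cv2.morphologyEx(m,cv2.MORPH_CLOSE,np.ones((5,5),np.uint8)))
    if n<2:return None,1
    k=1+np.argmax(st[1:,4]);m=(l==k).astype(np.uint8)
    cs,_=cv2.findContours(m,cv2.RETR_EXTERNAL,cv2.CHAIN_APPROX_NONE);cv2.drawContours(m,cs,-1,1,-1)
    M=cv2.GaussianBlur(m.astype(np.float32),(0,0),1.2)
    def cost(p):
        im=np.zeros((m.shape[0]*S,m.shape[1]*S),np.uint8)
        q=((hull(p)-lo+.5)*S-.5);cv2.fillConvexPoly(im,np.round(q*16).astype(np.int32),255,shift=4)
        im=cv2.GaussianBlur(cv2.resize(im,m.shape[::-1],interpolation=cv2.INTER_AREA).astype(np.float32)/255,(0,0),1.2)
        return ((im-M)**2).sum()/M.sum()
    # start shift by centroid
    p=np.array(guess,float);c=np.array(cv2.moments(m,True)["m10"]),
    mm=cv2.moments(m,True);cm=np.array([mm["m10"],mm["m01"]])/mm["m00"]+lo
    p[:2]=unproj(d,cm,z+pts[:,2].mean())[0]
    for sc in(.01,.003):
        x0=p;r=minimize(cost,x0,method="Nelder-Mead",options=dict(initial_simplex=[x0]+[x0+e for e in np.diag([sc,sc,sc*8])],xatol=1e-5,fatol=1e-7,maxiter=250));p=r.x
    if col in("brass","black"):p[2]=0
    return p,r.fun
def tcp():
    from cell import ctrl
    s=ctrl.get_state();M=R.from_quat(s["ee_rot"]).as_matrix();return s,np.array(s["tcp_pos"]),M
def togo(x,y,z,ang):
    """ang: world direction of the finger-closing line; prints tool shifts in units of rows"""
    s,p,M=tcp();dl=M.T@(np.array([x,y,z])-p)
    cur=np.arctan2(M[1,1],M[0,1]);dw=(ang-cur+np.pi/2)%np.pi-np.pi/2
    yaw=-dw # tool z down
    print("t=%.2f tcp %s cur %.4f | total units tx %.3f ty %.3f tz %.3f yaw %.3f j6 %.2f w %.4f"%(s["time"],np.round(p,4),cur,*(dl/.03),yaw/np.radians(5),s["joint_positions"][5],s["gripper_width"]))
E
python3 - <<'E'
from h import *
d=load("top");k=512/800
G=dict(blueA=(236,378,"blue"),blueB=(367,370,"blue"),blueC=(222,488,"blue"),orange=(615,381,"orange"),red=(607,307,"red"),cas0=(227,226,"white"),cas1=(604,226,"white"),holder=(426,264,"green"),disc=(499,170,"brass"),discb=(544,144,"brass"),discc=(454,198,"brass"),collar=(343,169,"black"),)
for n,(u,v,c) in G.items():
    g=unproj(d,[u*k,v*k],.008)[0];best=None
    for a in ([0,.15,-.3] if n!="blueC" else [1.1,-1.1]):
        p,f=fit(d,c,[*g,a],win=8)
        if p is not None and(best is None or f<best[1]):best=(p,f)
    print(n,np.round(g,3),np.round(best[0],4),round(best[1],4),"dist %.3f"%np.hypot(*best[0][:2]))
print(np.round(unproj(d,[[408*k,124*k]],.016),3))
w=load("wrist");_,p,M=tcp();V=w["view"];o=-V[:3,:3].T@V[:3,3];print("cam in tool",M.T@(o-p),"axis in tool",M.T@(-V[2,:3]))
E
```

```text
blueA [0.35  0.272] [0.351  0.2741 0.1721] 0.0528 dist 0.445
blueB [0.361 0.071] [0.3616 0.0713 0.1311] 0.0392 dist 0.369
blueC [0.184 0.291] [0.1844 0.2932 1.2098] 0.0172 dist 0.346
orange [ 0.342 -0.311] [ 0.3433 -0.3104  0.1709] 0.0757 dist 0.463
red [ 0.456 -0.301] [ 0.4559 -0.3018  0.135 ] 0.0818 dist 0.547
cas0 [0.586 0.289] [0.5875 0.2908 0.0397] 0.0095 dist 0.656
cas1 [ 0.584 -0.3  ] [ 0.5846 -0.2973  0.1791] 0.0033 dist 0.656
holder [ 0.525 -0.021] [ 0.5244 -0.0189  0.0998] 0.0241 dist 0.525
disc [ 0.673 -0.137] [ 0.6732 -0.1376  0.    ] 0.0885 dist 0.687
discb [ 0.715 -0.209] [ 0.7162 -0.2097  0.    ] 1.4646 dist 0.746
discc [ 0.629 -0.066] [ 0.631  -0.0657  0.    ] 1.384 dist 0.634Traceback (most recent call last):
  File "<stdin>", line 9, in <module>
TypeError: 'NoneType' object is not subscriptable
```

```bash
python3 - <<'E'
from h import *
w=load("wrist");_,p,M=tcp();V=w["view"];o=-V[:3,:3].T@V[:3,3];print("cam in tool",M.T@(o-p),"axis in tool",M.T@(-V[2,:3]))
print(np.round(M,3).tolist())
togo(.351,.274,.18,.172)
d=load("top");hs=cv2.cvtColor(d["frame"],cv2.COLOR_BGR2HSV);print(hs[106:112,217:223].tolist()[2])
E
```

```text
cam in tool [ 0.06845841  0.00118757 -0.16248975] axis in tool [-2.51101573e-01  3.33370738e-04  9.67960686e-01]
[[-0.928, 0.373, -0.0], [0.373, 0.928, -0.001], [0.0, -0.001, -1.0]]
t=0.15 tcp [0.2327 0.5796 0.2221] cur 1.1890 | total units tx -7.456 ty -7.983 tz 1.412 yaw 11.654 j6 -0.02 w 0.0876
[[111, 23, 79], [107, 20, 90], [107, 19, 96], [109, 22, 92], [111, 22, 81], [110, 23, 67]]
```

>>> step_arm --rows '[{"tx":-0.93,"ty":-1,"tz":0.17},{"tx":-0.93,"ty":-1,"tz":0.18},{"tx":-0.93,"ty":-1,"tz":0.18},{"tx":-0.93,"ty":-1,"tz":0.18},{"tx":-0.93,"ty":-1,"tz":0.18}]' --claw -1 --force 20

```text
schema error: expected keys tx, ty, tz, yaw
```

>>> step_arm --rows '[{"tx":-0.93,"ty":-1,"tz":0.17},{"tx":-0.93,"ty":-1,"tz":0.18},{"tx":-0.93,"ty":-1,"tz":0.18},{"yaw":1},{"yaw":1}]'

```text
schema error: expected keys tx, ty, tz, yaw
```

>>> step_arm --rows '[{"yaw":1},{"yaw":1},{"yaw":1},{"yaw":1},{"yaw":1}]'

```text
schema error: expected keys tx, ty, tz, yaw
```

>>> step_arm --rows '[{"yaw":1},{"yaw":1},{"yaw":1},{"yaw":1},{"yaw":0.65}]'

```text
schema error: expected keys tx, ty, tz, yaw
```

```bash
python3 - <<'E'
from h import *
d=grab("wrist");pickle.dump(d,open("w1.pkl","wb"));cv2.imwrite("pics/w1.png",d["frame"])
p,f=fit(d,"blue",[.351,.274,.172]);print(np.round(p,4),f)
togo(p[0],p[1],.02,p[2])
E
```

```text
[0.3515 0.0039 1.1853] 0.19094803929328918
t=0.20 tcp [0.2327 0.5797 0.2222] cur 1.1890 | total units tx -10.828 ty -16.332 tz 6.755 yaw 0.042 j6 -0.02 w 0.0878
```

View pics/w1.png

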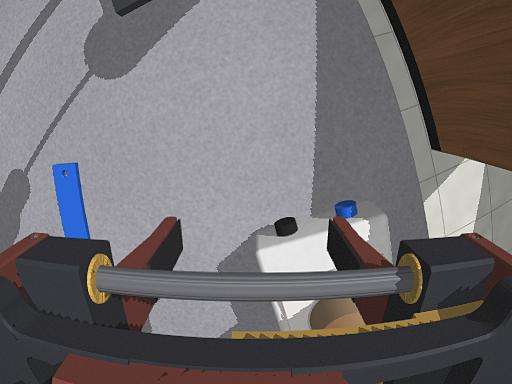

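>>> step_arm --rows '[{"tx":-0.93,"ty":-1,"tz":0.17,"yaw":0},{"tx":-0.93,"ty":-1,"tz":0.18,"yaw":0},{"tx":-0.93,"ty":-1,"tz":0.18,"yaw":0},{"tx":-0.93,"ty":-1,"tz":0.18,"yaw":0},{"tx":-0.93,"ty":-1,"tz":0.18,"yaw":0}]' --claw -1 --force 20

```text
time: 0.62
tcp_pos: [0.3065, 0.387, 0.1957]
ee_rot: [0.189, 0.982, -0.0, 0.0]
wrist_force: [-0.3, -0.2, -0.5]
gripper_width: 0.0876
finger_force: 0.0
```

>>> step_arm --rows '[{"tx":-0.93,"ty":-1,"tz":0.17,"yaw":0},{"tx":-0.93,"ty":-1,"tz":0.18,"yaw":0},{"tx":-0.93,"ty":-1,"tz":0.18,"yaw":0},{"tx":0,"ty":0,"tz":0,"yaw":1},{"tx":0,"ty":0,"tz":0,"yaw":1}]'

```text
time: 1.03
tcp_pos: [0.3511, 0.2717, 0.1798]
ee_rot: [0.279, 0.96, -0.0, -0.0]
wrist_force: [0.4, 0.2, 0.1]
gripper_width: 0.088
finger_force: 0.0
```

>>> step_arm --rows '[{"tx":0,"ty":0,"tz":0,"yaw":1},{"tx":0,"ty":0,"tz":0,"yaw":1},{"tx":0,"ty":0,"tz":0,"yaw":1},{"tx":0,"ty":0,"tz":0,"yaw":1},{"tx":0,"ty":0,"tz":0,"yaw":1}]'

```text
time: 1.45
tcp_pos: [0.3505, 0.274, 0.1801]
ee_rot: [0.478, 0.878, -0.0, -0.0]
wrist_force: [-0.1, -0.4, 0.9]
gripper_width: 0.0877
finger_force: 0.0
```

>>> step_arm --rows '[{"tx":0,"ty":0,"tz":0,"yaw":1},{"tx":0,"ty":0,"tz":0,"yaw":1},{"tx":0,"ty":0,"tz":0,"yaw":1},{"tx":0,"ty":0,"tz":0,"yaw":1},{"tx":0,"ty":0,"tz":0,"yaw":0.65}]'

```text
time: 1.87
tcp_pos: [0.3505, 0.2741, 0.1801]
ee_rot: [0.645, 0.764, -0.0, -0.0]
wrist_force: [-0.1, 1.3, 0.0]
gripper_width: 0.0881
finger_force: 0.0
```

>>> step_arm --rows '[{"tx":-1,"ty":0,"tz":0,"yaw":0},{"tx":-1,"ty":0,"tz":0,"yaw":0},{"tx":-0.4,"ty":0,"tz":0,"yaw":0},{"tx":0,"ty":0,"tz":0,"yaw":0},{"tx":0,"ty":0,"tz":0,"yaw":0}]'

```text
time: 2.28
tcp_pos: [0.3631, 0.203, 0.1802]
ee_rot: [0.644, 0.765, 0.0, 0.0]
wrist_force: [-0.9, 0.5, 0.8]
gripper_width: 0.0879
finger_force: 0.0
```

```bash
python3 - <<'E'
from h import *
d=grab("wrist");pickle.dump(d,open("w1.pkl","wb"));cv2.imwrite("pics/w1.png",d["frame"])
p,f=fit(d,"blue",[.351,.274,.172]);print(np.round(p,4),f)
togo(p[0],p[1],.02,p[2])
E
```

```text
[0.351  0.2756 0.1738] 0.0004988823784515262
t=2.33 tcp [0.3632 0.2035 0.1802] cur 0.1715 | total units tx 2.435 ty 0.008 tz 5.342 yaw -0.026 j6 0.31 w 0.0880
```

View pics/w1.png

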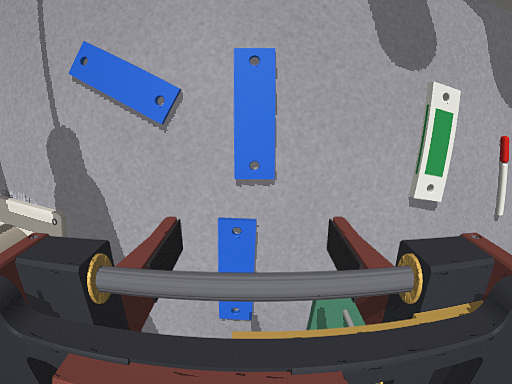

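>>> step_arm --rows '[{"tx":1,"ty":0,"tz":0.5,"yaw":0},{"tx":1,"ty":0.01,"tz":1,"yaw":-0.03},{"tx":0.435,"ty":0,"tz":1,"yaw":0},{"tx":0,"ty":0,"tz":1,"yaw":0},{"tx":0,"ty":0,"tz":1,"yaw":0}]'

```text
time: 2.75
tcp_pos: [0.3506, 0.2769, 0.0444]
ee_rot: [0.642, 0.767, 0.001, 0.0]
wrist_force: [-0.7, 0.1, 0.1]
gripper_width: 0.0882
finger_force: 0.0
```

>>> step_arm --rows '[{"tx":0,"ty":0,"tz":0.9,"yaw":0},{"tx":0,"ty":0,"tz":0.5,"yaw":0},{"tx":0,"ty":0,"tz":0,"yaw":0}]'

```text
time: 3.0
tcp_pos: [0.3499, 0.2755, 0.0014]
ee_rot: [0.642, 0.767, -0.001, -0.0]
wrist_force: [-0.8, -0.6, 0.2]
gripper_width: 0.088
finger_force: 0.0
```

>>> step_arm --rows '[{"tx":0,"ty":0,"tz":0,"yaw":0},{"tx":0,"ty":0,"tz":0,"yaw":0},{"tx":0,"ty":0,"tz":0,"yaw":0},{"tx":0,"ty":0,"tz":0,"yaw":0},{"tx":0,"ty":0,"tz":0,"yaw":0}]' --claw 1 --force 20

```text
time: 3.42
tcp_pos: [0.3509, 0.275, 0.004]
ee_rot: [0.643, 0.766, 0.0, 0.0]
wrist_force: [0.6, 0.2, 0.5]
gripper_width: 0.0577
finger_force: 0.0
```

>>> step_arm --rows '[{"tx":0,"ty":0,"tz":0,"yaw":0},{"tx":0,"ty":0,"tz":0,"yaw":0},{"tx":0,"ty":0,"tz":0,"yaw":0}]'

```text
time: 3.67
tcp_pos: [0.3509, 0.2748, 0.0039]
ee_rot: [0.643, 0.766, 0.0, 0.0]
wrist_force: [-0.2, 0.5, 2.8]
gripper_width: 0.0456
finger_force: 20.0
```

```bash
python3 - <<'E'
from h import *
s,p,M=tcp();print(s["gripper_width"],s["finger_force"],s["wrist_force"])
# look pose for holder: 70mm short along tool x (world +y-ish), at yaw 0.10
a=.0998;x,y=.5244+.085*np.sin(a),-.0189-.085*np.cos(a)
togo(x,y,.20,a)
E
```

```text
0.045628789256902745 19.99722719192505 [-0.21481942  0.4510828   2.82063892]
t=3.67 tcp [0.3509 0.2748 0.0039] cur 0.1747 | total units tx -13.469 ty 3.785 tz -6.539 yaw 0.858 j6 0.46 w 0.0456
```

>>> step_arm --rows '[{"tx":0,"ty":0,"tz":-0.5,"yaw":0},{"tx":0,"ty":0,"tz":-1,"yaw":0},{"tx":0,"ty":0,"tz":-1,"yaw":0},{"tx":-0.5,"ty":0.2,"tz":-1,"yaw":0},{"tx":-0.96,"ty":0.27,"tz":-1,"yaw":0}]'

```text
time: 4.08
tcp_pos: [0.3718, 0.2353, 0.1396]
ee_rot: [0.642, 0.767, 0.0, -0.0]
wrist_force: [1.0, 0.5, -0.5]
gripper_width: 0.0457
finger_force: 20.0
```

>>> step_arm --rows '[{"tx":-0.96,"ty":0.27,"tz":-1,"yaw":0},{"tx":-0.96,"ty":0.27,"tz":-1,"yaw":0},{"tx":-0.96,"ty":0.27,"tz":0,"yaw":0},{"tx":-0.96,"ty":0.27,"tz":0,"yaw":0},{"tx":-0.96,"ty":0.27,"tz":0,"yaw":0}]'

```text
time: 4.5
tcp_pos: [0.4371, 0.0992, 0.198]
ee_rot: [0.643, 0.766, 0.001, 0.001]
wrist_force: [0.3, 0.5, -1.7]
gripper_width: 0.0458
finger_force: 20.0
```

>>> step_arm --rows '[{"tx":-0.96,"ty":0.27,"tz":0,"yaw":0},{"tx":-0.96,"ty":0.27,"tz":0,"yaw":0},{"tx":-0.96,"ty":0.27,"tz":0,"yaw":0},{"tx":-0.96,"ty":0.27,"tz":0,"yaw":0},{"tx":-0.96,"ty":0.27,"tz":0,"yaw":0}]'

```text
time: 4.92
tcp_pos: [0.5016, -0.0357, 0.1971]
ee_rot: [0.643, 0.766, -0.0, -0.0]
wrist_force: [1.0, -1.0, -1.0]
gripper_width: 0.0461
finger_force: 20.0
```

>>> step_arm --rows '[{"tx":-0.96,"ty":0.27,"tz":0,"yaw":0},{"tx":-0.5,"ty":0.35,"tz":0,"yaw":0.86},{"tx":0,"ty":0,"tz":0,"yaw":0},{"tx":0,"ty":0,"tz":0,"yaw":0}]'

```text
time: 5.25
tcp_pos: [0.5271, -0.0746, 0.1967]
ee_rot: [0.671, 0.741, -0.0, -0.0]
wrist_force: [0.4, -0.3, -0.1]
gripper_width: 0.0456
finger_force: 20.0
```

```bash
python3 - <<'E'
from h import *
d=grab("wrist");pickle.dump(d,open("w2.pkl","wb"));cv2.imwrite("pics/w2.png",d["frame"])
for w in(8,25):
  p,f=fit(d,"green",[.5244,-.0189,.0998],win=w);print(np.round(p,4),f)
togo(p[0],p[1],.12,p[2])
E
```

```text
[0.5129 0.0989 0.0907] 0.1363682746887207
[0.5125 0.0988 0.0975] 0.4409327208995819
t=5.30 tcp [ 0.5265 -0.0738  0.1967] cur 0.1007 | total units tx 5.768 ty 0.118 tz 2.559 yaw 0.036 j6 -0.26 w 0.0452
```

View pics/w2.png

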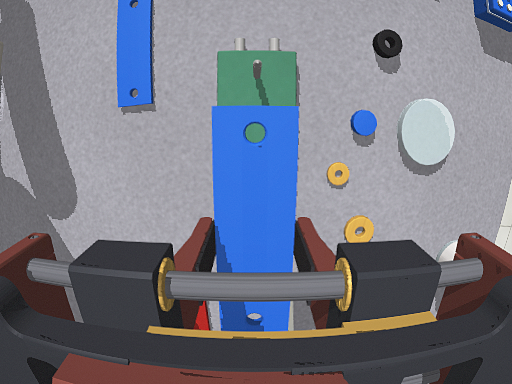

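>>> step_arm --rows '[{"tx":-0.35,"ty":0.9,"tz":-0.35,"yaw":0},{"tx":-0.35,"ty":1,"tz":-0.35,"yaw":0},{"tx":0,"ty":1,"tz":-0.3,"yaw":0},{"tx":0,"ty":0,"tz":0,"yaw":0},{"tx":0,"ty":0,"tz":0,"yaw":0}]'

```text
time: 5.72
tcp_pos: [0.6163, -0.0849, 0.2272]
ee_rot: [0.67, 0.742, 0.0, -0.0]
wrist_force: [-0.4, 0.3, -0.8]
gripper_width: 0.0454
finger_force: 20.0
```

```bash
python3 - <<'E'
from h import *
d=grab("wrist");pickle.dump(d,open("w3.pkl","wb"));
for w in(6,12,25):
  p,f=fit(d,"green",[.5244,-.0189,.0998],win=w);print(np.round(p,4),f)
c,s=np.cos(p[2]),np.sin(p[2])
im=d["frame"].copy()
for Y in(.06,-.06):
  for z in(.02,.105):
    q=proj(d,[[p[0]-Y*s,p[1]+Y*c,z]])[0];print(Y,z,q);cv2.circle(im,(int(q[0]),int(q[1])),2,(0,0,255),1)
hs=proj(d,np.c_[SH["green"][:,0]*c-SH["green"][:,1]*s+p[0],SH["green"][:,0]*s+SH["green"][:,1]*c+p[1],SH["green"][:,2]]).astype(np.int32)
cv2.polylines(im,[cv2.convexHull(hs)],True,(255,0,255),1)
cv2.imwrite("pics/w3.png",cv2.resize(im[0:260,60:400],(784,600),interpolation=cv2.INTER_CUBIC))
togo(p[0],p[1],.12,p[2])
E
```

```text
[ 0.5203 -0.0172  0.0571] 0.0817737877368927
[ 0.5201 -0.0171  0.0561] 0.0817088782787323
[ 0.5201 -0.0171  0.0561] 0.0817088782787323
0.06 0.02 [184.9842027   64.82862809]
0.06 0.105 [165.54274492  51.14964892]
-0.06 0.02 [182.34626842 158.73822519]
-0.06 0.105 [162.75101782 170.9742411 ]
t=5.77 tcp [ 0.6149 -0.0849  0.2265] cur 0.1023 | total units tx 2.569 ty -2.904 tz 3.557 yaw 0.529 j6 -0.26 w 0.0457
```

View pics/w3.png

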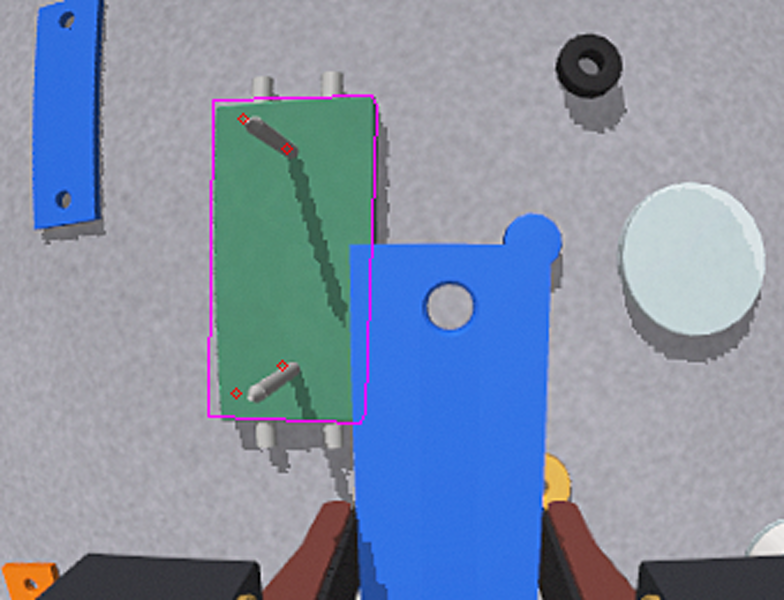

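```bash
python3 - <<'E'
s=open("h.py").read()
s=s.replace("win=25,pts=None):","win=25,pts=None,ign=None):")
s=s.replace("    def cost(p):","    Wt=1. if ign is None else 1-cv2.dilate(ign[lo[1]:hi[1],lo[0]:hi[0]],np.ones((9,9),np.uint8))/255.\n    def cost(p):",1)
s=s.replace("return ((im-M)**2).sum()","return (Wt*(im-M)**2).sum()")
open("h.py","w").write(s)
E
python3 - <<'E'
from h import *
d=load("w3");d["name"]="wrist"
p,f=fit(d,"green",[.5244,-.0189,.0998],win=12,ign=hsvmask(d,"blue"));print(np.round(p,4),f)
c,s=np.cos(p[2]),np.sin(p[2])
X=lambda q:np.array([q[0]*340/784+60-.3,q[1]*260/600-.3])
for Y,t,b in((.06,(248,122),(290,152)),(-.06,(253,396),(294,369))):
  print("fit",[p[0]-Y*s,p[1]+Y*c],"tip",unproj(d,X(t),.104)[0],"base",unproj(d,X(b),.02)[0])
togo(p[0],p[1],.13,p[2])
E
```

```text
[ 0.5228 -0.0173  0.0982] 0.0026124348331137267
fit [np.float64(0.5169083933179157), np.float64(0.042446866108527125)] tip [0.51838205 0.04152967] base [0.51748275 0.04183552]
fit [np.float64(0.528669783554512), np.float64(-0.07697536674491812)] tip [ 0.5302845  -0.07695883] base [ 0.52995672 -0.07760496]
t=5.77 tcp [ 0.6149 -0.0849  0.2265] cur 0.1023 | total units tx 2.556 ty -2.817 tz 3.224 yaw 0.047 j6 -0.26 w 0.0457
```

```bash
python3 - <<'E'
from h import *
d=load("w3");d["name"]="wrist"
s,p,M=tcp();q=np.array([450*340/784+60-.3,306*260/600-.3])
h=unproj(d,q,p[2]+.0041)[0];print("hole in tool",M.T@(np.r_[h,p[2]]-p))
togo(.5235,-.0173,.125,.099)
E
```

```text
hole in tool [6.09012255e-02 2.20538868e-03 2.91515101e-05]
t=5.77 tcp [ 0.6149 -0.0849  0.2265] cur 0.1023 | total units tx 2.552 ty -2.793 tz 3.390 yaw 0.038 j6 -0.26 w 0.0457
```

>>> step_arm --rows '[{"tx":0.85,"ty":-0.9,"tz":0.8,"yaw":0.04},{"tx":0.85,"ty":-0.93,"tz":0.9,"yaw":0},{"tx":0.85,"ty":-0.96,"tz":0.9,"yaw":0},{"tx":0,"ty":0,"tz":0.79,"yaw":0},{"tx":0,"ty":0,"tz":0,"yaw":0}]'

```text
time: 6.18
tcp_pos: [0.527, -0.0229, 0.1287]
ee_rot: [0.671, 0.741, -0.003, -0.004]
wrist_force: [-0.6, 0.1, -0.9]
gripper_width: 0.0455
finger_force: 20.0
```

>>> step_arm --rows '[{"tx":0,"ty":0,"tz":0,"yaw":0}]'

```text
time: 6.27
tcp_pos: [0.5318, -0.024, 0.1321]
ee_rot: [0.672, 0.741, -0.001, -0.001]
wrist_force: [1.2, 0.2, 0.3]
gripper_width: 0.0456
finger_force: 20.0
```

```bash
python3 - <<'E'
from h import *
d=grab("wrist");pickle.dump(d,open("w4.pkl","wb"))
f=d["frame"];a=cv2.resize(f[90:170,205:305],(500,400),interpolation=cv2.INTER_CUBIC);b=cv2.resize(f[295:340,205:305],(500,225),interpolation=cv2.INTER_CUBIC)[:190]
cv2.imwrite("pics/w4.png",np.r_[a,b]);togo(.5235,-.0173,.125,.099)
E
```

```text
t=6.32 tcp [ 0.5337 -0.0244  0.1333] cur 0.0970 | total units tx 0.270 ty -0.315 tz 0.277 yaw -0.023 j6 -0.16 w 0.0457
```

View pics/w4.png

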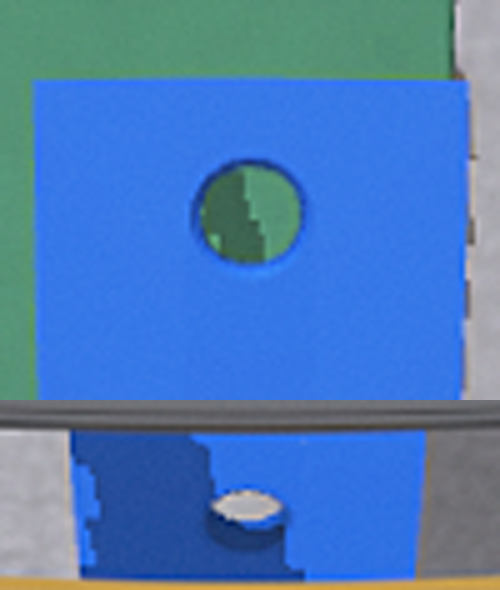

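>>> step_arm --rows '[{"tx":0.27,"ty":-0.315,"tz":0.27,"yaw":-0.02},{"tx":0,"ty":0,"tz":0,"yaw":0},{"tx":0,"ty":0,"tz":0,"yaw":0},{"tx":0,"ty":0,"tz":0,"yaw":0}]'

```text
time: 6.65
tcp_pos: [0.5249, -0.0178, 0.1258]
ee_rot: [0.672, 0.741, 0.001, 0.001]
wrist_force: [0.3, 0.5, -0.7]
gripper_width: 0.0456
finger_force: 20.0
```

```bash
python3 - <<'E'
from h import *
d=grab("wrist");pickle.dump(d,open("w4.pkl","wb"))
f=d["frame"];a=cv2.resize(f[90:170,205:305],(500,400),interpolation=cv2.INTER_CUBIC);b=cv2.resize(f[295:340,205:305],(500,225),interpolation=cv2.INTER_CUBIC)[:190]
cv2.imwrite("pics/w5.png",np.r_[a,b]);togo(.5235,-.0173,.125,.099)
s,p,M=tcp()
for X in(.06,-.06):
  for dz in(.0041,.105-p[2],.02-p[2]):
    q=proj(d,[p+M@[X,0,0]+[0,0,dz]])[0];print(X,round(dz,3),q, "crop",(q-[205,90 if X>0 else 215])*5+2)
E
```

```text
t=6.70 tcp [ 0.5248 -0.0178  0.1256] cur 0.0979 | total units tx 0.021 ty -0.041 tz 0.021 yaw -0.013 j6 -0.15 w 0.0459
0.06 0.004 [253.26816116 134.1683056 ] crop [243.3408058 222.841528 ]
0.06 -0.021 [253.3238807  131.74723474] crop [243.61940351 210.73617372]
0.06 -0.106 [253.43750134 126.82445371] crop [244.18750672 186.12226854]
-0.06 0.004 [253.50996795 319.9185946 ] crop [244.54983974 526.59297301]
-0.06 -0.021 [253.51704738 299.16725062] crop [244.58523692 422.83625309]
-0.06 -0.106 [253.54373342 249.97918607] crop [244.7186671  176.89593035]
```

View pics/w5.png

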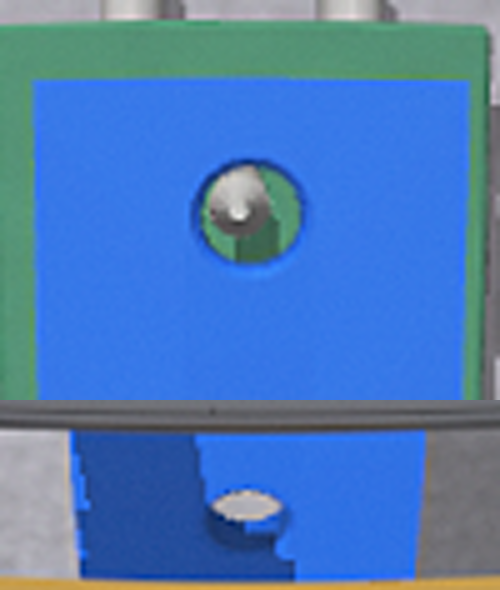

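>>> step_arm --rows '[{"tx":-0.045,"ty":-0.041,"tz":0,"yaw":-0.01},{"tx":0,"ty":0,"tz":0.4,"yaw":0},{"tx":0,"ty":0,"tz":0.4,"yaw":0},{"tx":0,"ty":0,"tz":0.4,"yaw":0},{"tx":0,"ty":0,"tz":0,"yaw":0}]'

```text
time: 7.12
tcp_pos: [0.5221, -0.0191, 0.0872]
ee_rot: [0.671, 0.741, -0.0, -0.001]
wrist_force: [0.9, 1.2, -0.6]
gripper_width: 0.0452
finger_force: 20.0
```

```bash
python3 - <<'E'
from h import *
s,p,M=tcp();print(s["wrist_force"],s["torque"]);togo(.5235,-.019,.0255,.098)
E
```

```text
[ 0.88232209  1.23219649 -0.56254303] [0.00364762 0.01244877 0.0046495 ]
t=7.12 tcp [ 0.5221 -0.0191  0.0872] cur 0.0987 | total units tx -0.003 ty 0.049 tz 2.058 yaw 0.008 j6 -0.16 w 0.0452
```

>>> step_arm --rows '[{"tx":0,"ty":0,"tz":0.5,"yaw":0},{"tx":0,"ty":0,"tz":0.5,"yaw":0},{"tx":0,"ty":0,"tz":0.5,"yaw":0},{"tx":0,"ty":0,"tz":0.45,"yaw":0},{"tx":0,"ty":0,"tz":0,"yaw":0}]'

```text
time: 7.53
tcp_pos: [0.5221, -0.0189, 0.0288]
ee_rot: [0.671, 0.741, -0.0, -0.001]
wrist_force: [-0.2, 0.0, 0.1]
gripper_width: 0.0457
finger_force: 20.0
```

```bash
python3 - <<'E'
from h import *
s,p,M=tcp();print(s["wrist_force"],s["torque"]);togo(.5235,-.019,.0255,.098)
E
```

```text
[-0.24387243  0.014637    0.13249259] [-0.07940583  0.06510047 -0.04684328]
t=7.53 tcp [ 0.5221 -0.0189  0.0288] cur 0.0988 | total units tx -0.006 ty 0.045 tz 0.110 yaw 0.009 j6 -0.16 w 0.0457
```

>>> step_arm --rows '[{"tx":0,"ty":0,"tz":0.09,"yaw":0},{"tx":0,"ty":0,"tz":0,"yaw":0},{"tx":0,"ty":0,"tz":0,"yaw":0},{"tx":0,"ty":0,"tz":0,"yaw":0},{"tx":0,"ty":0,"tz":0,"yaw":0}]' --claw -1

```text
time: 7.95
tcp_pos: [0.5228, -0.0189, 0.0281]
ee_rot: [0.671, 0.741, 0.0, 0.0]
wrist_force: [1.1, -0.1, -0.5]
gripper_width: 0.0756
finger_force: 0.0
```

>>> step_arm --rows '[{"tx":0,"ty":0,"tz":-0.4,"yaw":0},{"tx":0,"ty":0,"tz":-0.9,"yaw":0},{"tx":0,"ty":0,"tz":-1,"yaw":0},{"tx":0,"ty":0,"tz":-1,"yaw":0},{"tx":0,"ty":0,"tz":-1,"yaw":0}]'

```text
time: 8.37
tcp_pos: [0.5221, -0.0188, 0.1587]
ee_rot: [0.671, 0.741, 0.0, 0.0]
wrist_force: [0.8, 0.1, -0.6]
gripper_width: 0.088
finger_force: 0.0
```

>>> step_arm --rows '[{"tx":0.8,"ty":0.3,"tz":-0.8,"yaw":0},{"tx":0.9,"ty":0.4,"tz":0,"yaw":0},{"tx":1,"ty":0.4,"tz":0,"yaw":0},{"tx":1,"ty":0.4,"tz":0,"yaw":0},{"tx":1,"ty":0.4,"tz":0,"yaw":0}]'

```text
time: 8.78
tcp_pos: [0.5654, 0.1285, 0.1821]
ee_rot: [0.671, 0.741, 0.001, 0.0]
wrist_force: [0.8, 0.8, -0.9]
gripper_width: 0.088
finger_force: 0.0
```

>>> step_arm --rows '[{"tx":1,"ty":0.4,"tz":0,"yaw":0},{"tx":1,"ty":0.4,"tz":0,"yaw":0},{"tx":0.97,"ty":0.34,"tz":0,"yaw":0.67},{"tx":0,"ty":0,"tz":0,"yaw":0},{"tx":0,"ty":0,"tz":0,"yaw":0}]'

```text
time: 9.2
tcp_pos: [0.5903, 0.2205, 0.1812]
ee_rot: [0.692, 0.722, 0.0, 0.0]
wrist_force: [-0.6, -0.4, -0.4]
gripper_width: 0.0882
finger_force: 0.0
```

```bash
python3 - <<'E'
from h import *
d=grab("wrist");pickle.dump(d,open("w6.pkl","wb"))
p,f=fit(d,"white",[.5875,.2908,.04]);print(np.round(p,4),f)
togo(p[0],p[1],.005,p[2])
t=grab("top");t["name"]="top";pickle.dump(t,open("top1.pkl","wb"))
p,f=fit(t,"blue",[.5235,-.019,.098],z=.02,win=4);print("seal",np.round(p,4),f)
E
```

```text
[0.5904 0.2878 0.0377] 0.5812264084815979
t=9.25 tcp [0.5899 0.2193 0.1809] cur 0.0425 | total units tx 2.283 ty 0.113 tz 5.862 yaw 0.055 j6 0.29 w 0.0881
seal [ 0.5231 -0.0199  0.094 ] 0.00860824529081583
```

```bash
python3 - <<'E'
from h import *
d=load("w6");d["name"]="wrist"
hs=cv2.cvtColor(d["frame"],cv2.COLOR_BGR2HSV)
q=proj(d,[[.5875,.2908+.068,.014],[.5875,.2908-.068,.014],[.545,.2908,0],[.64,.33,0]]).astype(int);print(q)
for u,v in q:print(hs[v-2:v+3,u-2:u+3].reshape(-1,3).mean(0))
for th in(150,170,190,210):
  m=((hs[...,1]<40)&(hs[...,2]>th)).sum();print(th,m)
E
```

```text
[[256  55]
 [251 176]
 [217 114]
 [301  84]]
[ 26.72   8.4  223.16]
[ 30.     7.04 226.04]
[123.8   11.16 148.84]
[124.92  11.92 150.72]
150 47748
170 8816
190 6392
210 4208
```

```bash
sed -i 's/"white":(s<40)&(v>150)/"white":(cv2.blur(d["frame"][...,2],(3,3)).astype(int)>=cv2.blur(d["frame"][...,0],(3,3)).astype(int)+1)\&(s<45)\&(v>70)|(v>185)\&(s<40)/' h.py; python3 - <<'E'
from h import *
d=load("w6");d["name"]="wrist"
for w in(6,15):
  p,f=fit(d,"white",[.5875,.2908,.04],win=w);print(np.round(p,4),f)
togo(p[0],p[1],.006,p[2])
E
```

```text
[0.5867 0.2905 0.0488] 0.007752016186714172
[0.5867 0.2905 0.0488] 0.007752024568617344
t=9.30 tcp [0.5898 0.2186 0.1808] cur 0.0414 | total units tx 2.400 ty -0.003 tz 5.826 yaw -0.085 j6 0.29 w 0.0880
```

>>> step_arm --rows '[{"tx":0.9,"ty":0,"tz":0.7,"yaw":-0.085},{"tx":0.9,"ty":0,"tz":0.9,"yaw":0},{"tx":0.6,"ty":0,"tz":1,"yaw":0},{"tx":0,"ty":0,"tz":1,"yaw":0},{"tx":0,"ty":0,"tz":1,"yaw":0}]'

```text
time: 9.72
tcp_pos: [0.587, 0.2907, 0.0418]
ee_rot: [0.69, 0.724, 0.0, 0.0]
wrist_force: [0.2, -0.4, 0.4]
gripper_width: 0.0874
finger_force: 0.0
```

>>> step_arm --rows '[{"tx":0,"ty":0,"tz":0.8,"yaw":0},{"tx":0,"ty":0,"tz":0.46,"yaw":0},{"tx":0,"ty":0,"tz":0,"yaw":0}]'

```text
time: 9.97
tcp_pos: [0.586, 0.2892, 0.0024]
ee_rot: [0.69, 0.724, -0.002, -0.001]
wrist_force: [0.4, -0.6, 0.3]
gripper_width: 0.0877
finger_force: 0.0
```

>>> step_arm --rows '[{"tx":0,"ty":0,"tz":0,"yaw":0},{"tx":0,"ty":0,"tz":0,"yaw":0},{"tx":0,"ty":0,"tz":0,"yaw":0},{"tx":0,"ty":0,"tz":0,"yaw":0},{"tx":0,"ty":0,"tz":0,"yaw":0}]' --claw 1 --force 25

```text
time: 10.38
tcp_pos: [0.5877, 0.2913, 0.0057]
ee_rot: [0.69, 0.724, 0.001, 0.0]
wrist_force: [-0.1, 0.1, 0.2]
gripper_width: 0.0579
finger_force: 0.0
```

>>> step_arm --rows '[{"tx":0,"ty":0,"tz":0,"yaw":0},{"tx":0,"ty":0,"tz":0,"yaw":0},{"tx":0,"ty":0,"tz":0,"yaw":0},{"tx":0,"ty":0,"tz":-0.5,"yaw":0},{"tx":0,"ty":0,"tz":-1,"yaw":0}]'

```text
time: 10.8
tcp_pos: [0.5843, 0.2898, 0.047]
ee_rot: [0.69, 0.724, -0.003, -0.001]
wrist_force: [0.1, -0.7, -2.2]
gripper_width: 0.0459
finger_force: 25.0
```

>>> step_arm --rows '[{"tx":0,"ty":0,"tz":-1,"yaw":0},{"tx":0,"ty":0,"tz":-1,"yaw":0},{"tx":0,"ty":0,"tz":-1,"yaw":0},{"tx":0,"ty":0,"tz":0,"yaw":0},{"tx":0,"ty":0,"tz":0,"yaw":0}]'

```text
time: 11.22
tcp_pos: [0.5883, 0.2916, 0.1423]
ee_rot: [0.69, 0.724, 0.002, 0.001]
wrist_force: [-1.0, 0.3, -2.1]
gripper_width: 0.0458
finger_force: 25.0
```

```bash
cat >> h.py <<'E'
def hole(d,part_top,col,p,M,X=.06):
    """far hole of the held part, in tool coords, by the blob of non-part pixels near prediction"""
    q=proj(d,[p+M@[X,0.0011,0]+[0,0,part_top]])[0];r=10
    x0,y0=np.round(q).astype(int)-r
    big=cv2.resize(d["frame"][y0:y0+2*r+1,x0:x0+2*r+1],None,fx=8,fy=8,interpolation=cv2.INTER_CUBIC)
    m=hsvmask(dict(frame=big),col) if col!="white" else ((cv2.cvtColor(big,cv2.COLOR_BGR2GRAY)>180)*255).astype(np.uint8)
    n,l,st,c=cv2.connectedComponentsWithStats(255-m)
    ok=[i for i in range(1,n) if st[i,4]>1500];k=min(ok,key=lambda i:np.hypot(*(c[i]-84)))
    cs,_=cv2.findContours((l==k).astype(np.uint8),cv2.RETR_EXTERNAL,cv2.CHAIN_APPROX_NONE)
    cc,rr=cv2.minEnclosingCircle(cs[0])
    u=np.array(cc)/8+[x0,y0]-.44
    h=unproj(d,u,p[2]+part_top)[0];t=M.T@(np.r_[h,p[2]]-p)
    print("hole px",np.round(u,2),"pred",np.round(q,2),"r px %.2f"%(rr/8),"tool xy mm",np.round(t[:2]*1e3,2));return t[:2]
E
python3 - <<'E'
from h import *
b=load("w4");b["name"]="wrist"
from scipy.spatial.transform import Rotation as R
a=.0979;Mb=np.array([[-np.sin(a),np.cos(a),0],[np.cos(a),np.sin(a),0],[0,0,-1]])
hole(b,.0041,"blue",np.array([.5248,-.0178,.1256]),Mb)
d=grab("wrist");s,p,M=tcp();print(s["gripper_width"],s["finger_force"],s["wrist_force"]);pickle.dump(d,open("w7.pkl","wb"))
hole(d,.009,"white",p,M)
togo(.5225,-.019,.17,.098)
E
```

```text
hole px [254.47 132.25] pred [255.35 134.18] r px 10.34 tool xy mm [61.03  0.63]
0.04584635436793727 24.99953716993332 [-0.25077025  0.30771226 -1.35541335]
hole px [253.67 134.4 ] pred [253.18 135.6 ] r px 11.64 tool xy mm [60.63  1.36]
t=11.27 tcp [0.587  0.2911 0.1402] cur 0.0480 | total units tx -10.220 ty -2.644 tz -0.997 yaw -0.572 j6 0.39 w 0.0458
```

>>> step_arm --rows '[{"tx":-0.6,"ty":-0.14,"tz":-0.4,"yaw":0},{"tx":-0.96,"ty":-0.25,"tz":0,"yaw":0},{"tx":-0.96,"ty":-0.25,"tz":0,"yaw":0},{"tx":-0.96,"ty":-0.25,"tz":0,"yaw":0},{"tx":-0.96,"ty":-0.25,"tz":0,"yaw":0}]'

```text
time: 11.68
tcp_pos: [0.5574, 0.1549, 0.1496]
ee_rot: [0.69, 0.724, -0.002, -0.001]
wrist_force: [-0.3, -0.6, -1.2]
gripper_width: 0.0456
finger_force: 25.0
```

>>> step_arm --rows '[{"tx":-0.96,"ty":-0.25,"tz":0,"yaw":0},{"tx":-0.96,"ty":-0.25,"tz":0,"yaw":0},{"tx":-0.96,"ty":-0.25,"tz":0,"yaw":0},{"tx":-0.96,"ty":-0.25,"tz":0,"yaw":0},{"tx":-0.96,"ty":-0.25,"tz":0,"yaw":0}]'

```text
time: 12.1
tcp_pos: [0.5268, 0.0095, 0.1498]
ee_rot: [0.69, 0.724, -0.001, -0.001]
wrist_force: [-0.2, -0.7, -0.9]
gripper_width: 0.0463
finger_force: 25.0
```

>>> step_arm --rows '[{"tx":-0.96,"ty":-0.25,"tz":0,"yaw":0},{"tx":0,"ty":0,"tz":0,"yaw":-0.57},{"tx":0,"ty":0,"tz":0,"yaw":0},{"tx":0,"ty":0,"tz":0,"yaw":0},{"tx":0,"ty":0,"tz":0,"yaw":0}]'

```text
time: 12.52
tcp_pos: [0.5222, -0.0178, 0.1507]
ee_rot: [0.672, 0.741, -0.0, -0.001]
wrist_force: [0.2, 0.3, -1.4]
gripper_width: 0.0457
finger_force: 25.0
```

```bash
python3 - <<'E'
from h import *
togo(.5226,-.0187,.118,.098)
E
```

```text
t=12.52 tcp [ 0.5222 -0.0178  0.1507] cur 0.0971 | total units tx -0.031 ty 0.011 tz 1.091 yaw -0.010 j6 -0.15 w 0.0457
```

>>> step_arm --rows '[{"tx":-0.03,"ty":0.01,"tz":0.5,"yaw":-0.01},{"tx":0,"ty":0,"tz":0.6,"yaw":0},{"tx":0,"ty":0,"tz":0.3,"yaw":0},{"tx":0,"ty":0,"tz":0.3,"yaw":0},{"tx":0,"ty":0,"tz":0,"yaw":0}]'

```text
time: 12.93
tcp_pos: [0.5224, -0.0185, 0.0989]
ee_rot: [0.671, 0.741, -0.001, -0.001]
wrist_force: [-0.3, 0.4, -1.7]
gripper_width: 0.0458
finger_force: 25.0
```

>>> step_arm --rows '[{"tx":0,"ty":0,"tz":0.3,"yaw":0},{"tx":0,"ty":0,"tz":0,"yaw":0}]'

```text
time: 13.1
tcp_pos: [0.523, -0.0188, 0.0908]
ee_rot: [0.671, 0.741, 0.0, -0.0]
wrist_force: [1.7, 4.1, -3.2]
gripper_width: 0.0458
finger_force: 25.0
```

```bash
python3 - <<'E'
from h import *
s,p,M=tcp();print(s["wrist_force"],s["torque"]);togo(.5226,-.0187,.035,.098)
E
```

```text
[ 1.67334722  4.09137702 -3.15028129] [ 0.49086706 -0.1680746  -0.02767871]
t=13.10 tcp [ 0.523  -0.0188  0.0908] cur 0.0985 | total units tx 0.003 ty -0.013 tz 1.860 yaw 0.005 j6 -0.16 w 0.0458
```

>>> step_arm --rows '[{"tx":0.025,"ty":0,"tz":0.4,"yaw":0},{"tx":0,"ty":0,"tz":0.5,"yaw":0},{"tx":0,"ty":0,"tz":0.5,"yaw":0},{"tx":0,"ty":0,"tz":0.4,"yaw":0},{"tx":0,"ty":0,"tz":0,"yaw":0}]'

```text
time: 13.52
tcp_pos: [0.5226, -0.0184, 0.036]
ee_rot: [0.672, 0.741, -0.0, -0.001]
wrist_force: [-0.3, 1.2, -1.5]
gripper_width: 0.046
finger_force: 25.0
```

```bash
python3 - <<'E'
from h import *
s,p,M=tcp();print(s["wrist_force"],s["torque"]);togo(.5226,-.0187,.035,.098)
E
```

```text
[-0.30203625  1.21636507 -1.46515515] [-0.00462086 -0.04511922 -0.01651985]
t=13.52 tcp [ 0.5226 -0.0184  0.036 ] cur 0.0981 | total units tx -0.010 ty 0.000 tz 0.035 yaw 0.001 j6 -0.16 w 0.0460
```

>>> step_arm --rows '[{"tx":0,"ty":0,"tz":0.03,"yaw":0},{"tx":0,"ty":0,"tz":0,"yaw":0},{"tx":0,"ty":0,"tz":0,"yaw":0},{"tx":0,"ty":0,"tz":0,"yaw":0},{"tx":0,"ty":0,"tz":0,"yaw":0}]' --claw -1

```text
time: 13.93
tcp_pos: [0.5234, -0.0185, 0.0373]
ee_rot: [0.671, 0.741, 0.0, 0.0]
wrist_force: [-0.4, -0.3, 0.4]
gripper_width: 0.0752
finger_force: 0.0
```

>>> step_arm --rows '[{"tx":0,"ty":0,"tz":-0.4,"yaw":0},{"tx":0,"ty":0,"tz":-0.9,"yaw":0},{"tx":0,"ty":0,"tz":-1,"yaw":0},{"tx":0,"ty":0,"tz":-1,"yaw":0},{"tx":0,"ty":0,"tz":-1,"yaw":0}]'

```text
time: 14.35
tcp_pos: [0.5227, -0.0185, 0.168]
ee_rot: [0.671, 0.741, 0.0, 0.0]
wrist_force: [1.6, -0.5, 0.3]
gripper_width: 0.0877
finger_force: 0.0
```

>>> step_arm --rows '[{"tx":-0.94,"ty":0.1,"tz":-0.5,"yaw":0},{"tx":-1,"ty":0.11,"tz":0,"yaw":0},{"tx":-1,"ty":0.11,"tz":0,"yaw":0},{"tx":-1,"ty":0.11,"tz":0,"yaw":0},{"tx":-1,"ty":0.11,"tz":0,"yaw":0}]'

```text
time: 14.77
tcp_pos: [0.5539, -0.1657, 0.1822]
ee_rot: [0.671, 0.741, 0.0, 0.001]
wrist_force: [0.7, 0.4, -0.1]
gripper_width: 0.0878
finger_force: 0.0
```

>>> step_arm --rows '[{"tx":-1,"ty":0.11,"tz":0,"yaw":0},{"tx":-1,"ty":0.11,"tz":0,"yaw":0},{"tx":-1,"ty":0.11,"tz":0,"yaw":0},{"tx":-1,"ty":0.11,"tz":0,"yaw":0},{"tx":-1,"ty":0.11,"tz":0,"yaw":0}]'

```text
time: 15.18
tcp_pos: [0.5849, -0.3135, 0.1819]
ee_rot: [0.671, 0.741, 0.0, 0.0]
wrist_force: [0.1, -0.2, -1.0]
gripper_width: 0.0876
finger_force: 0.0
```

>>> step_arm --rows '[{"tx":-0.9,"ty":0.13,"tz":0,"yaw":0},{"tx":0,"ty":0,"tz":0,"yaw":-0.93},{"tx":0,"ty":0,"tz":0,"yaw":0},{"tx":0,"ty":0,"tz":0,"yaw":0}]'

```text
time: 15.52
tcp_pos: [0.5911, -0.3384, 0.1812]
ee_rot: [0.642, 0.767, 0.0, -0.0]
wrist_force: [0.5, 0.4, 0.6]
gripper_width: 0.0879
finger_force: 0.0
```

```bash
python3 - <<'E'
from h import *
d=grab("wrist");pickle.dump(d,open("w8.pkl","wb"))
p,f=fit(d,"white",[.5846,-.2973,.179]);print(np.round(p,4),f)
togo(p[0],p[1],.006,p[2])
t=grab("top");t["name"]="top";pickle.dump(t,open("top2.pkl","wb"))
p,f=fit(t,"white",[.5235,-.019,.098],z=.028,win=4);print("cas0",np.round(p,4),f)
E
```

```text
[ 0.5842 -0.2959  0.1799] 0.004618617240339518
t=15.57 tcp [ 0.5911 -0.3379  0.1812] cur 0.1779 | total units tx 1.416 ty 0.023 tz 5.840 yaw -0.024 j6 -0.71 w 0.0874Traceback (most recent call last):
  File "<stdin>", line 6, in <module>
    return _wrapfunc(a, 'round', decimals=decimals, out=out)
    return _wrapit(obj, method, *args, **kwds)
    result = getattr(arr, method)(*args, **kwds)
TypeError: unsupported operand type(s) for *: 'NoneType' and 'float'
```

>>> step_arm --rows '[{"tx":0.8,"ty":0.02,"tz":0.7,"yaw":-0.02},{"tx":0.616,"ty":0,"tz":0.9,"yaw":0},{"tx":0,"ty":0,"tz":1,"yaw":0},{"tx":0,"ty":0,"tz":1,"yaw":0},{"tx":0,"ty":0,"tz":1,"yaw":0}]'

```text
time: 16.03
tcp_pos: [0.5846, -0.2952, 0.0423]
ee_rot: [0.64, 0.768, 0.0, 0.0]
wrist_force: [-0.3, -0.3, 0.5]
gripper_width: 0.0878
finger_force: 0.0
```

>>> step_arm --rows '[{"tx":0,"ty":0,"tz":0.8,"yaw":0},{"tx":0,"ty":0,"tz":0.46,"yaw":0},{"tx":0,"ty":0,"tz":0,"yaw":0}]'

```text
time: 16.28
tcp_pos: [0.583, -0.295, 0.0024]
ee_rot: [0.64, 0.768, -0.0, -0.002]
wrist_force: [0.9, -0.1, 0.0]
gripper_width: 0.0877
finger_force: 0.0
```

>>> step_arm --rows '[{"tx":0,"ty":0,"tz":0,"yaw":0},{"tx":0,"ty":0,"tz":0,"yaw":0},{"tx":0,"ty":0,"tz":0,"yaw":0},{"tx":0,"ty":0,"tz":0,"yaw":0},{"tx":0,"ty":0,"tz":0,"yaw":0}]' --claw 1 --force 25

```text
time: 16.7
tcp_pos: [0.585, -0.297, 0.0061]
ee_rot: [0.64, 0.768, 0.0, 0.001]
wrist_force: [-0.0, 0.1, -0.4]
gripper_width: 0.0581
finger_force: 0.0
```

>>> step_arm --rows '[{"tx":0,"ty":0,"tz":0,"yaw":0},{"tx":0,"ty":0,"tz":0,"yaw":0},{"tx":0,"ty":0,"tz":0,"yaw":0},{"tx":0,"ty":0,"tz":-0.5,"yaw":0},{"tx":0,"ty":0,"tz":-1,"yaw":0}]'

```text
time: 17.12
tcp_pos: [0.5817, -0.2952, 0.0473]
ee_rot: [0.64, 0.768, -0.001, -0.004]
wrist_force: [0.3, -0.5, -0.9]
gripper_width: 0.0458
finger_force: 25.0
```

>>> step_arm --rows '[{"tx":0,"ty":0,"tz":-1,"yaw":0},{"tx":0,"ty":0,"tz":-1,"yaw":0},{"tx":0,"ty":0,"tz":-1,"yaw":0},{"tx":0,"ty":0,"tz":0,"yaw":0},{"tx":0,"ty":0,"tz":0,"yaw":0}]'

```text
time: 17.53
tcp_pos: [0.5855, -0.2972, 0.1426]
ee_rot: [0.64, 0.768, 0.0, 0.002]
wrist_force: [0.4, -0.3, -2.2]
gripper_width: 0.0456
finger_force: 25.0
```

```bash
python3 - <<'E'
from h import *
d=grab("wrist");s,p,M=tcp();print(s["gripper_width"],s["finger_force"],s["wrist_force"]);pickle.dump(d,open("w9.pkl","wb"))
hole(d,.009,"white",p,M)
togo(.5226,-.0185,.15,.098)
E
```

```text
0.04564960204274582 24.998757541179657 [-0.20294046  0.10537082 -1.3558452 ]
hole px [253.96 130.31] pred [253.23 132.94] r px 11.78 tool xy mm [61.38  1.48]
t=17.58 tcp [ 0.5843 -0.2966  0.1406] cur 0.1815 | total units tx 9.487 ty -0.350 tz -0.320 yaw 0.957 j6 -0.67 w 0.0456
```

>>> step_arm --rows '[{"tx":0.6,"ty":-0.03,"tz":-0.32,"yaw":0},{"tx":0.96,"ty":-0.035,"tz":0,"yaw":0},{"tx":0.96,"ty":-0.035,"tz":0,"yaw":0},{"tx":0.96,"ty":-0.035,"tz":0,"yaw":0},{"tx":0.96,"ty":-0.035,"tz":0,"yaw":0}]'

```text
time: 18.0
tcp_pos: [0.5534, -0.165, 0.1475]
ee_rot: [0.64, 0.768, -0.001, -0.002]
wrist_force: [0.5, -0.7, -1.4]
gripper_width: 0.0458
finger_force: 25.0
```

>>> step_arm --rows '[{"tx":0.96,"ty":-0.035,"tz":0,"yaw":0},{"tx":0.96,"ty":-0.035,"tz":0,"yaw":0},{"tx":0.96,"ty":-0.035,"tz":0,"yaw":0},{"tx":0.96,"ty":-0.035,"tz":0,"yaw":0},{"tx":0.96,"ty":-0.035,"tz":0,"yaw":0}]'

```text
time: 18.42
tcp_pos: [0.5222, -0.0245, 0.1477]
ee_rot: [0.64, 0.768, -0.001, -0.002]
wrist_force: [0.4, -0.3, -1.7]
gripper_width: 0.0456
finger_force: 25.0
```

>>> step_arm --rows '[{"tx":0.23,"ty":0,"tz":0,"yaw":0},{"tx":0,"ty":0,"tz":0,"yaw":0.96},{"tx":0,"ty":0,"tz":0,"yaw":0},{"tx":0,"ty":0,"tz":0,"yaw":0},{"tx":0,"ty":0,"tz":0,"yaw":0}]'

```text
time: 18.83
tcp_pos: [0.5226, -0.0195, 0.1488]
ee_rot: [0.671, 0.741, -0.0, -0.0]
wrist_force: [-0.2, 1.1, -2.3]
gripper_width: 0.0455
finger_force: 25.0
```

```bash
python3 - <<'E'
from h import *
togo(.5226,-.0190,.0985,.098)
t=grab("top");t["name"]="top";pickle.dump(t,open("top2.pkl","wb"))
E
```

```text
t=18.83 tcp [ 0.5226 -0.0195  0.1488] cur 0.0992 | total units tx 0.018 ty 0.003 tz 1.676 yaw 0.013 j6 -0.16 w 0.0455
```

>>> step_arm --rows '[{"tx":0.018,"ty":0,"tz":0.5,"yaw":0.01},{"tx":0,"ty":0,"tz":0.6,"yaw":0},{"tx":0,"ty":0,"tz":0.3,"yaw":0},{"tx":0,"ty":0,"tz":0.3,"yaw":0},{"tx":0,"ty":0,"tz":0,"yaw":0}]'

```text
time: 19.3
tcp_pos: [0.5222, -0.0188, 0.0969]
ee_rot: [0.672, 0.74, -0.001, -0.001]
wrist_force: [0.1, -0.2, -0.9]
gripper_width: 0.0456
finger_force: 25.0
```

>>> step_arm --rows '[{"tx":0,"ty":0,"tz":0.3,"yaw":0},{"tx":0,"ty":0,"tz":0,"yaw":0}]'

```text
time: 19.47
tcp_pos: [0.5225, -0.0186, 0.0886]
ee_rot: [0.672, 0.741, -0.0, -0.0]
wrist_force: [-0.4, 0.1, -0.8]
gripper_width: 0.0454
finger_force: 25.0
```

```bash
python3 - <<'E'
from h import *
s,p,M=tcp();print(s["wrist_force"],s["torque"]);togo(.5226,-.0190,.0495,.098)
E
```

```text
[-0.36358841  0.13106823 -0.77337251] [-0.05509232  0.07949658  0.07008072]
t=19.47 tcp [ 0.5225 -0.0186  0.0886] cur 0.0969 | total units tx -0.014 ty 0.002 tz 1.304 yaw -0.013 j6 -0.16 w 0.0454
```

>>> step_arm --rows '[{"tx":0,"ty":0,"tz":0.4,"yaw":0},{"tx":0,"ty":0,"tz":0.5,"yaw":0},{"tx":0,"ty":0,"tz":0.39,"yaw":0},{"tx":0,"ty":0,"tz":0,"yaw":0},{"tx":0,"ty":0,"tz":0,"yaw":0}]'

```text
time: 19.88
tcp_pos: [0.5225, -0.0185, 0.0501]
ee_rot: [0.672, 0.741, -0.0, -0.001]
wrist_force: [0.9, 0.7, -0.4]
gripper_width: 0.0457
finger_force: 25.0
```

>>> step_arm --rows '[{"tx":0,"ty":0,"tz":0,"yaw":0},{"tx":0,"ty":0,"tz":0,"yaw":0},{"tx":0,"ty":0,"tz":0,"yaw":0},{"tx":0,"ty":0,"tz":0,"yaw":0},{"tx":0,"ty":0,"tz":0,"yaw":0}]' --claw -1

```text
time: 20.3
tcp_pos: [0.5231, -0.0185, 0.0512]
ee_rot: [0.672, 0.741, 0.0, 0.0]
wrist_force: [0.2, 0.5, -1.1]
gripper_width: 0.0758
finger_force: 0.0
```

>>> step_arm --rows '[{"tx":0,"ty":0,"tz":-0.4,"yaw":0},{"tx":0,"ty":0,"tz":-1,"yaw":0},{"tx":0,"ty":0,"tz":-1,"yaw":0},{"tx":0,"ty":0,"tz":-1,"yaw":0},{"tx":0,"ty":0,"tz":-1,"yaw":0}]'

```text
time: 20.72
tcp_pos: [0.5226, -0.0185, 0.185]
ee_rot: [0.672, 0.741, 0.0, 0.0]
wrist_force: [0.8, -0.2, 0.3]
gripper_width: 0.0878
finger_force: 0.0
```

>>> step_arm --rows '[{"tx":-0.94,"ty":-0.56,"tz":0,"yaw":0},{"tx":-0.96,"ty":-0.56,"tz":0,"yaw":0},{"tx":-0.96,"ty":-0.56,"tz":0,"yaw":0},{"tx":-0.96,"ty":-0.56,"tz":0,"yaw":0},{"tx":-0.96,"ty":-0.56,"tz":0,"yaw":0}]'

```text
time: 21.13
tcp_pos: [0.4524, -0.1705, 0.1839]
ee_rot: [0.672, 0.741, 0.0, 0.001]
wrist_force: [0.1, -0.1, 0.4]
gripper_width: 0.0878
finger_force: 0.0
```

>>> step_arm --rows '[{"tx":-0.96,"ty":-0.56,"tz":0,"yaw":0},{"tx":-0.96,"ty":-0.56,"tz":0,"yaw":0},{"tx":-0.96,"ty":-0.56,"tz":0,"yaw":0},{"tx":-0.96,"ty":-0.56,"tz":0,"yaw":0},{"tx":-0.96,"ty":-0.56,"tz":0,"yaw":0}]'

```text
time: 21.55
tcp_pos: [0.3825, -0.3222, 0.1839]
ee_rot: [0.672, 0.741, 0.0, 0.001]
wrist_force: [0.4, 0.5, -0.2]
gripper_width: 0.0876
finger_force: 0.0
```

>>> step_arm --rows '[{"tx":-0.96,"ty":-0.56,"tz":0,"yaw":0},{"tx":-0.96,"ty":-0.56,"tz":0,"yaw":0},{"tx":0,"ty":0,"tz":0,"yaw":-0.84},{"tx":0,"ty":0,"tz":0,"yaw":0},{"tx":0,"ty":0,"tz":0,"yaw":0}]'

```text
time: 21.97
tcp_pos: [0.3553, -0.3813, 0.1833]
ee_rot: [0.645, 0.764, 0.0, 0.0]
wrist_force: [-0.4, -0.1, -0.8]
gripper_width: 0.0876
finger_force: 0.0
```

```bash
python3 - <<'E'
from h import *
d=grab("wrist");pickle.dump(d,open("w10.pkl","wb"));cv2.imwrite("pics/w10.png",d["frame"])
p,f=fit(d,"orange",[.3433,-.3104,.171]);print(np.round(p,4),f)
togo(p[0],p[1],.004,p[2])
p,f=fit(d,"red",[.4559,-.3018,.135]);print("red",np.round(p,4),f)
t=grab("top");t["name"]="top";pickle.dump(t,open("top2.pkl","wb"))
p,f=fit(t,"white",[.5235,-.019,.098],z=.042,win=4);print("cas1",p,f)
p,f=fit(t,"brass",[.6732,-.1376,0]);print("disc",p,f)
cv2.imwrite("pics/top2.png",cv2.resize(t["frame"][60:250,180:450],(800,563),interpolation=cv2.INTER_CUBIC))
E
```

```text
[ 0.3968 -0.5174  0.4791] 0.7961874604225159
t=22.02 tcp [ 0.3556 -0.3808  0.1832] cur 0.1684 | total units tx -4.718 ty 0.592 tz 5.973 yaw -3.561 j6 -1.01 w 0.0875
red [ 0.4579 -0.2997  0.1342] 0.0032110789325088263
cas1 [0.43327673 0.08416903 0.20466667] 0.10171795636415482
disc [ 0.67351686 -0.13706978  0.        ] 0.08790018409490585
```

View pics/top2.png

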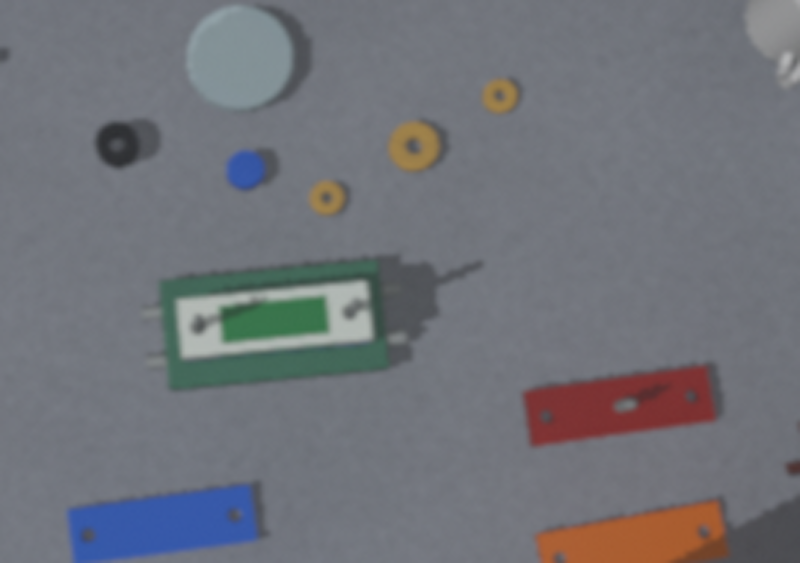

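```bash
python3 - <<'E'
from h import *
d=load("w10");d["name"]="wrist"
hs=cv2.cvtColor(d["frame"],cv2.COLOR_BGR2HSV)
q=proj(d,[[.3433,-.30,.008],[.33,-.27,.008],[.36,-.33,.008],[.3433,-.35,.008]]).astype(int)
for u,v in q:print(u,v,hs[v-2:v+3,u-2:u+3].reshape(-1,3).mean(0))
t=load("top2");t["name"]="top"
E
sed -i 's/"orange":(h>5)&(h<14)&(s>170)&(v>60)/"orange":(h>4)\&(h<16)\&(s>150)\&(v>45)/' h.py
python3 - <<'E'
from h import *
d=load("w10");d["name"]="wrist"
for w in(5,12,25):
  p,f=fit(d,"orange",[.3433,-.3104,.171],win=w);print(np.round(p,4),f)
E
```

```text
255 105 [ 15.24 215.04 243.16]
248 77 [ 15.32 212.64 243.52]
265 133 [ 15.16 217.96 242.96]
247 148 [ 15.  218.2 243. ]
[ 0.3433 -0.3084  0.1758] 0.0076020387932658195
[ 0.3433 -0.3084  0.1758] 0.007602281402796507
[ 0.3433 -0.3084  0.1758] 0.007602282799780369
```

View pics/w10.png

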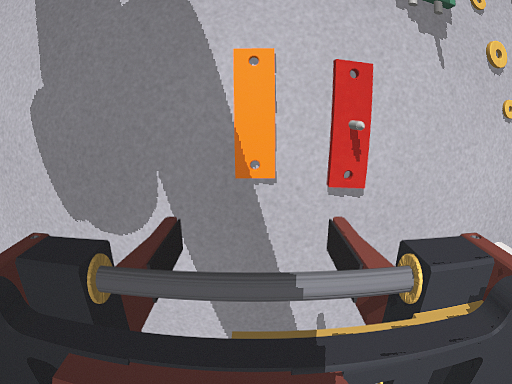

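```bash
sed -i 's/(h>4)&(h<16)/(h>4)\&(h<19)/' h.py
python3 - <<'E'
from h import *
d=load("w10");d["name"]="wrist"
p,f=fit(d,"orange",[.3433,-.3104,.171],win=12);print(np.round(p,4),f)
togo(p[0],p[1],.004,p[2])
E
```

```text
[ 0.3433 -0.3084  0.1757] 0.001271687215194106
t=22.07 tcp [ 0.3558 -0.3806  0.1831] cur 0.1693 | total units tx 2.441 ty -0.006 tz 5.971 yaw -0.073 j6 -1.01 w 0.0878
```

>>> step_arm --rows '[{"tx":0.9,"ty":0,"tz":0.7,"yaw":-0.07},{"tx":0.9,"ty":0,"tz":0.9,"yaw":0},{"tx":0.64,"ty":0,"tz":1,"yaw":0},{"tx":0,"ty":0,"tz":1,"yaw":0},{"tx":0,"ty":0,"tz":1,"yaw":0}]'

```text
time: 22.48
tcp_pos: [0.3432, -0.3073, 0.0443]
ee_rot: [0.641, 0.767, 0.0, 0.0]
wrist_force: [1.3, -0.2, -0.9]
gripper_width: 0.0881
finger_force: 0.0
```

>>> step_arm --rows '[{"tx":0,"ty":0,"tz":0.9,"yaw":0},{"tx":0,"ty":0,"tz":0.46,"yaw":0},{"tx":0,"ty":0,"tz":0,"yaw":0}]'

```text
time: 22.73
tcp_pos: [0.3424, -0.3074, 0.0018]
ee_rot: [0.642, 0.767, 0.0, -0.002]
wrist_force: [-0.3, 0.4, -0.4]
gripper_width: 0.0879
finger_force: 0.0
```

>>> step_arm --rows '[{"tx":0,"ty":0,"tz":0,"yaw":0},{"tx":0,"ty":0,"tz":0,"yaw":0},{"tx":0,"ty":0,"tz":0,"yaw":0},{"tx":0,"ty":0,"tz":0,"yaw":0},{"tx":0,"ty":0,"tz":0,"yaw":0}]' --claw 1 --force 20

```text
time: 23.15
tcp_pos: [0.3434, -0.3096, 0.0048]
ee_rot: [0.642, 0.767, -0.0, 0.001]
wrist_force: [0.1, 0.5, 0.6]
gripper_width: 0.0579
finger_force: 0.0
```

>>> step_arm --rows '[{"tx":0,"ty":0,"tz":0,"yaw":0},{"tx":0,"ty":0,"tz":0,"yaw":0},{"tx":0,"ty":0,"tz":0,"yaw":0},{"tx":0,"ty":0,"tz":-0.5,"yaw":0},{"tx":0,"ty":0,"tz":-1,"yaw":0}]'

```text
time: 23.57
tcp_pos: [0.3412, -0.3077, 0.0472]
ee_rot: [0.642, 0.767, 0.0, -0.003]
wrist_force: [0.2, -0.1, -0.3]
gripper_width: 0.0457
finger_force: 20.0
```

>>> step_arm --rows '[{"tx":0,"ty":0,"tz":-1,"yaw":0},{"tx":0,"ty":0,"tz":-1,"yaw":0},{"tx":0,"ty":0,"tz":-1,"yaw":0},{"tx":0,"ty":0,"tz":0,"yaw":0},{"tx":0,"ty":0,"tz":0,"yaw":0}]'

```text
time: 23.98
tcp_pos: [0.3436, -0.31, 0.1403]
ee_rot: [0.642, 0.767, -0.0, 0.002]
wrist_force: [-0.7, 0.8, -1.5]
gripper_width: 0.0454
finger_force: 20.0
```

```bash
python3 - <<'E'
from h import *
d=grab("wrist");s,p,M=tcp();print(s["gripper_width"],s["finger_force"],s["wrist_force"]);pickle.dump(d,open("w11.pkl","wb"))
hole(d,.0045,"orange",p,M)
togo(.5226,-.0187,.15,.098)
E
```

```text
0.046047299029835106 19.999775290489197 [-0.09770937  0.41184561 -1.16791304]
hole px [254.33 131.92] pred [253.97 132.41] r px 10.47 tool xy mm [60.27  1.29]
t=24.03 tcp [ 0.3428 -0.3093  0.139 ] cur 0.1762 | total units tx 8.485 ty 7.597 tz -0.369 yaw 0.896 j6 -0.94 w 0.0460
```

>>> step_arm --rows '[{"tx":0.85,"ty":0.75,"tz":-0.37,"yaw":0},{"tx":0.85,"ty":0.76,"tz":0,"yaw":0},{"tx":0.85,"ty":0.76,"tz":0,"yaw":0},{"tx":0.85,"ty":0.76,"tz":0,"yaw":0},{"tx":0.85,"ty":0.76,"tz":0,"yaw":0}]'

```text
time: 24.45
tcp_pos: [0.4319, -0.162, 0.1482]
ee_rot: [0.642, 0.766, -0.001, -0.002]
wrist_force: [1.1, 0.3, -1.6]
gripper_width: 0.0457
finger_force: 20.0
```

>>> step_arm --rows '[{"tx":0.85,"ty":0.76,"tz":0,"yaw":0},{"tx":0.85,"ty":0.76,"tz":0,"yaw":0},{"tx":0.85,"ty":0.76,"tz":0,"yaw":0},{"tx":0.85,"ty":0.76,"tz":0,"yaw":0},{"tx":0.85,"ty":0.76,"tz":0,"yaw":0}]'

```text
time: 24.87
tcp_pos: [0.5217, -0.0166, 0.1478]
ee_rot: [0.642, 0.767, -0.001, -0.002]
wrist_force: [-0.7, -0.4, -0.2]
gripper_width: 0.0457
finger_force: 20.0
```

>>> step_arm --rows '[{"tx":0,"ty":0,"tz":0,"yaw":0.9},{"tx":0,"ty":0,"tz":0,"yaw":0},{"tx":0,"ty":0,"tz":0,"yaw":0},{"tx":0,"ty":0,"tz":0,"yaw":0}]'

```text
time: 25.2
tcp_pos: [0.5211, -0.0188, 0.1488]
ee_rot: [0.671, 0.741, -0.001, -0.001]
wrist_force: [-0.4, 0.9, -0.7]
gripper_width: 0.0454
finger_force: 20.0
```

```bash
python3 - <<'E'
from h import *
togo(.5226,-.0181,.115,.098)
E
```

```text
t=25.20 tcp [ 0.5211 -0.0188  0.1488] cur 0.0989 | total units tx 0.019 ty 0.056 tz 1.125 yaw 0.011 j6 -0.16 w 0.0454
```

>>> step_arm --rows '[{"tx":0.019,"ty":0.05,"tz":0.5,"yaw":0.01},{"tx":0,"ty":0,"tz":0.6,"yaw":0},{"tx":0,"ty":0,"tz":0.3,"yaw":0},{"tx":0,"ty":0,"tz":0.3,"yaw":0},{"tx":0,"ty":0,"tz":0,"yaw":0}]'

```text
time: 25.62
tcp_pos: [0.5223, -0.0182, 0.0974]
ee_rot: [0.672, 0.74, -0.001, -0.001]
wrist_force: [0.0, 0.0, -0.8]
gripper_width: 0.0456
finger_force: 20.0
```

>>> step_arm --rows '[{"tx":0,"ty":0,"tz":0.3,"yaw":0},{"tx":0,"ty":0,"tz":0,"yaw":0}]'

```text
time: 25.78
tcp_pos: [0.5234, -0.0178, 0.0893]
ee_rot: [0.672, 0.74, -0.0, -0.0]
wrist_force: [-1.0, 0.2, -0.5]
gripper_width: 0.0455
finger_force: 20.0
```

```bash
python3 - <<'E'
from h import *
s,p,M=tcp();print(s["wrist_force"],s["torque"]);togo(.5226,-.0181,.0625,.098)
E
```

```text
[-0.95237952  0.23303022 -0.51682389] [0.0095604  0.07734981 0.00136743]
t=25.78 tcp [ 0.5234 -0.0178  0.0893] cur 0.0967 | total units tx -0.007 ty -0.027 tz 0.892 yaw -0.015 j6 -0.15 w 0.0455
```

>>> step_arm --rows '[{"tx":0,"ty":0,"tz":0.5,"yaw":0},{"tx":0,"ty":0,"tz":0.39,"yaw":0},{"tx":0,"ty":0,"tz":0,"yaw":0},{"tx":0,"ty":0,"tz":0,"yaw":0}]'

```text
time: 26.12
tcp_pos: [0.5235, -0.0176, 0.0629]
ee_rot: [0.672, 0.741, -0.0, -0.0]
wrist_force: [0.1, 0.7, -1.0]
gripper_width: 0.0457
finger_force: 20.0
```

>>> step_arm --rows '[{"tx":0,"ty":0,"tz":0,"yaw":0},{"tx":0,"ty":0,"tz":0,"yaw":0},{"tx":0,"ty":0,"tz":0,"yaw":0},{"tx":0,"ty":0,"tz":0,"yaw":0},{"tx":0,"ty":0,"tz":0,"yaw":0}]' --claw -1

```text
time: 26.53
tcp_pos: [0.5241, -0.0176, 0.0637]
ee_rot: [0.672, 0.741, 0.0, 0.0]
wrist_force: [-0.1, 0.4, 0.4]
gripper_width: 0.0754
finger_force: 0.0
```

>>> step_arm --rows '[{"tx":0,"ty":0,"tz":-0.4,"yaw":0},{"tx":0,"ty":0,"tz":-1,"yaw":0},{"tx":0,"ty":0,"tz":-1,"yaw":0},{"tx":0,"ty":0,"tz":-1,"yaw":0},{"tx":0,"ty":0,"tz":-0.6,"yaw":0}]'

```text
time: 26.95
tcp_pos: [0.525, -0.0176, 0.1872]
ee_rot: [0.672, 0.741, 0.001, 0.002]
wrist_force: [0.8, -0.8, 0.4]
gripper_width: 0.0878
finger_force: 0.0
```

>>> step_arm --rows '[{"tx":-0.96,"ty":-0.25,"tz":0,"yaw":0},{"tx":-0.96,"ty":-0.25,"tz":0,"yaw":0},{"tx":-0.96,"ty":-0.25,"tz":0,"yaw":0},{"tx":-0.96,"ty":-0.25,"tz":0,"yaw":0},{"tx":-0.96,"ty":-0.25,"tz":0,"yaw":0}]'

```text
time: 27.37
tcp_pos: [0.5001, -0.1658, 0.1846]
ee_rot: [0.672, 0.741, 0.0, 0.001]
wrist_force: [0.3, 0.3, -0.4]
gripper_width: 0.0879
finger_force: 0.0
```

>>> step_arm --rows '[{"tx":-0.96,"ty":-0.25,"tz":0,"yaw":0},{"tx":-0.96,"ty":-0.25,"tz":0,"yaw":0},{"tx":-0.96,"ty":-0.25,"tz":0,"yaw":0},{"tx":-0.96,"ty":-0.25,"tz":0,"yaw":0},{"tx":-0.96,"ty":-0.25,"tz":0,"yaw":0}]'

```text
time: 27.78
tcp_pos: [0.4766, -0.3129, 0.1845]
ee_rot: [0.672, 0.74, 0.0, 0.0]
wrist_force: [1.0, 0.2, -0.5]
gripper_width: 0.088
finger_force: 0.0
```

>>> step_arm --rows '[{"tx":-0.96,"ty":-0.25,"tz":0,"yaw":0},{"tx":-0.96,"ty":-0.24,"tz":0,"yaw":0},{"tx":0,"ty":0,"tz":0,"yaw":-0.41},{"tx":0,"ty":0,"tz":0,"yaw":0},{"tx":0,"ty":0,"tz":0,"yaw":0}]'

```text
time: 28.2
tcp_pos: [0.4677, -0.3702, 0.1839]
ee_rot: [0.659, 0.752, 0.0, -0.0]
wrist_force: [0.3, -0.3, -0.3]
gripper_width: 0.0879
finger_force: 0.0
```

```bash
python3 - <<'E'
from h import *
d=grab("wrist");pickle.dump(d,open("w12.pkl","wb"))
p,f=fit(d,"red",[.4579,-.2997,.134],win=10);print("red",np.round(p,4),f)
togo(p[0],p[1],.005,p[2])
t=grab("top");t["name"]="top";pickle.dump(t,open("top3.pkl","wb"))
p,f=fit(t,"orange",[.5235,-.019,.098],z=.056,win=4);print("orange",p,f)
E
```

```text
red [ 0.4565 -0.2997  0.1351] 0.0005778642371296883
t=28.25 tcp [ 0.4678 -0.3697  0.1838] cur 0.1319 | total units tx 2.361 ty -0.069 tz 5.960 yaw -0.037 j6 -0.82 w 0.0878
orange [ 0.52503855 -0.01849702  0.09603093] 0.02518066205084324
```

>>> step_arm --rows '[{"tx":0.9,"ty":-0.07,"tz":0.7,"yaw":-0.04},{"tx":0.9,"ty":0,"tz":0.9,"yaw":0},{"tx":0.56,"ty":0,"tz":1,"yaw":0},{"tx":0,"ty":0,"tz":1,"yaw":0},{"tx":0,"ty":0,"tz":1,"yaw":0}]'

```text
time: 28.72
tcp_pos: [0.4566, -0.2983, 0.0449]
ee_rot: [0.657, 0.754, 0.0, 0.0]
wrist_force: [1.0, 0.6, 0.2]
gripper_width: 0.088
finger_force: 0.0
```

>>> step_arm --rows '[{"tx":0,"ty":0,"tz":0.9,"yaw":0},{"tx":0,"ty":0,"tz":0.45,"yaw":0},{"tx":0,"ty":0,"tz":0,"yaw":0}]'

```text
time: 28.97
tcp_pos: [0.4548, -0.2981, 0.0022]
ee_rot: [0.657, 0.754, -0.0, -0.003]
wrist_force: [-0.1, -0.0, 0.6]
gripper_width: 0.0874
finger_force: 0.0
```

>>> step_arm --rows '[{"tx":0,"ty":0,"tz":0,"yaw":0},{"tx":0,"ty":0,"tz":0,"yaw":0},{"tx":0,"ty":0,"tz":0,"yaw":0},{"tx":0,"ty":0,"tz":0,"yaw":0},{"tx":0,"ty":0,"tz":0,"yaw":0}]' --claw 1 --force 35

```text
time: 29.38
tcp_pos: [0.457, -0.3007, 0.0059]
ee_rot: [0.657, 0.754, 0.0, 0.001]
wrist_force: [-0.5, -0.9, -0.2]
gripper_width: 0.058
finger_force: 0.0
```

>>> step_arm --rows '[{"tx":0,"ty":0,"tz":0,"yaw":0},{"tx":0,"ty":0,"tz":0,"yaw":0},{"tx":0,"ty":0,"tz":0,"yaw":0},{"tx":0,"ty":0,"tz":-0.5,"yaw":0},{"tx":0,"ty":0,"tz":-1,"yaw":0}]'

```text
time: 29.8
tcp_pos: [0.4539, -0.2987, 0.0473]
ee_rot: [0.657, 0.754, -0.0, -0.004]
wrist_force: [0.3, 0.4, -3.7]
gripper_width: 0.0456
finger_force: 35.0
```

>>> step_arm --rows '[{"tx":0,"ty":0,"tz":-1,"yaw":0},{"tx":0,"ty":0,"tz":-1,"yaw":0},{"tx":0,"ty":0,"tz":-1,"yaw":0},{"tx":0,"ty":0,"tz":0,"yaw":0},{"tx":0,"ty":0,"tz":0,"yaw":0}]'

```text
time: 30.22
tcp_pos: [0.457, -0.3008, 0.1409]
ee_rot: [0.657, 0.754, 0.0, 0.001]
wrist_force: [-0.6, 0.7, -3.9]
gripper_width: 0.0452
finger_force: 35.0
```

```bash
python3 - <<'E'
from h import *
d=grab("wrist");s,p,M=tcp();print(s["gripper_width"],s["finger_force"],s["wrist_force"]);pickle.dump(d,open("w13.pkl","wb"))
hole(d,.007,"red",p,M)
togo(.5230,-.0187,.15,.098)
E
```

```text
0.04559225754202454 34.99903678894043 [-1.19517575  0.4424823  -3.82549356]
hole px [254.53 132.56] pred [253.6  132.84] r px 10.50 tool xy mm [60.15  1.59]
t=30.27 tcp [ 0.4559 -0.3001  0.1395] cur 0.1360 | total units tx 8.991 ty 3.487 tz -0.351 yaw 0.436 j6 -0.74 w 0.0456
```

>>> step_arm --rows '[{"tx":0.9,"ty":0.34,"tz":-0.4,"yaw":0},{"tx":0.9,"ty":0.35,"tz":0,"yaw":0},{"tx":0.9,"ty":0.35,"tz":0,"yaw":0},{"tx":0.9,"ty":0.35,"tz":0,"yaw":0},{"tx":0.9,"ty":0.35,"tz":0,"yaw":0}]'

```text
time: 30.68
tcp_pos: [0.4883, -0.1578, 0.1495]
ee_rot: [0.658, 0.753, -0.001, -0.002]
wrist_force: [0.4, 0.3, -3.4]
gripper_width: 0.0457
finger_force: 35.0
```

>>> step_arm --rows '[{"tx":0.9,"ty":0.35,"tz":0,"yaw":0},{"tx":0.9,"ty":0.35,"tz":0,"yaw":0},{"tx":0.9,"ty":0.35,"tz":0,"yaw":0},{"tx":0.9,"ty":0.35,"tz":0,"yaw":0},{"tx":0.91,"ty":0.35,"tz":0,"yaw":0}]'

```text
time: 31.1
tcp_pos: [0.5218, -0.0169, 0.1494]
ee_rot: [0.657, 0.754, -0.001, -0.002]
wrist_force: [0.2, 0.2, -3.9]
gripper_width: 0.0454
finger_force: 35.0
```

>>> step_arm --rows '[{"tx":0,"ty":0,"tz":0,"yaw":0.44},{"tx":0,"ty":0,"tz":0,"yaw":0},{"tx":0,"ty":0,"tz":0,"yaw":0},{"tx":0,"ty":0,"tz":0,"yaw":0},{"tx":0,"ty":0,"tz":0,"yaw":0}]'

```text
time: 31.52
tcp_pos: [0.5228, -0.0191, 0.1511]
ee_rot: [0.672, 0.741, -0.001, -0.001]
wrist_force: [0.5, -0.0, -3.5]
gripper_width: 0.0457
finger_force: 35.0
```

```bash
python3 - <<'E'
from h import *
togo(.5230,-.0180,.09,.098)
E
```

```text
t=31.52 tcp [ 0.5228 -0.0191  0.1511] cur 0.0972 | total units tx 0.036 ty 0.015 tz 2.037 yaw -0.009 j6 -0.16 w 0.0457
```

>>> step_arm --rows '[{"tx":0.036,"ty":0.015,"tz":0.5,"yaw":0},{"tx":0,"ty":0,"tz":0.6,"yaw":0},{"tx":0,"ty":0,"tz":0.3,"yaw":0},{"tx":0,"ty":0,"tz":0.3,"yaw":0},{"tx":0,"ty":0,"tz":0,"yaw":0}]'

```text
time: 31.93
tcp_pos: [0.5226, -0.0177, 0.0993]
ee_rot: [0.672, 0.741, -0.001, -0.001]
wrist_force: [-1.0, -0.8, -3.0]
gripper_width: 0.0455
finger_force: 35.0
```

>>> step_arm --rows '[{"tx":0,"ty":0,"tz":0.2,"yaw":0},{"tx":0,"ty":0,"tz":0,"yaw":0}]'

```text
time: 32.1
tcp_pos: [0.5237, -0.0174, 0.0945]
ee_rot: [0.672, 0.741, -0.0, -0.0]
wrist_force: [0.0, -0.5, -2.5]
gripper_width: 0.0453
finger_force: 35.0
```

```bash
python3 - <<'E'
from h import *
s,p,M=tcp();print(s["wrist_force"],s["torque"]);togo(.5230,-.0180,.072,.098)
E
```

```text
[ 0.0476003  -0.48539072 -2.52923575] [-0.05083064  0.08386839 -0.03696677]
t=32.10 tcp [ 0.5237 -0.0174  0.0945] cur 0.0975 | total units tx -0.017 ty -0.026 tz 0.749 yaw -0.006 j6 -0.15 w 0.0453
```

>>> step_arm --rows '[{"tx":0,"ty":0,"tz":0.4,"yaw":0},{"tx":0,"ty":0,"tz":0.34,"yaw":0},{"tx":0,"ty":0,"tz":0,"yaw":0},{"tx":0,"ty":0,"tz":0,"yaw":0}]'

```text
time: 32.43
tcp_pos: [0.5236, -0.0172, 0.0724]
ee_rot: [0.672, 0.741, -0.0, -0.0]
wrist_force: [0.3, 0.8, -1.8]
gripper_width: 0.046
finger_force: 35.0
```

>>> step_arm --rows '[{"tx":0,"ty":0,"tz":0,"yaw":0},{"tx":0,"ty":0,"tz":0,"yaw":0},{"tx":0,"ty":0,"tz":0,"yaw":0},{"tx":0,"ty":0,"tz":0,"yaw":0},{"tx":0,"ty":0,"tz":0,"yaw":0}]' --claw -1

```text
time: 32.85
tcp_pos: [0.5242, -0.0172, 0.0731]
ee_rot: [0.672, 0.741, 0.0, 0.0]
wrist_force: [-0.9, 0.8, -0.3]
gripper_width: 0.0755
finger_force: 0.0
```

>>> step_arm --rows '[{"tx":0,"ty":0,"tz":-0.4,"yaw":0},{"tx":0,"ty":0,"tz":-1,"yaw":0},{"tx":0,"ty":0,"tz":-1,"yaw":0},{"tx":0,"ty":0,"tz":-1,"yaw":0},{"tx":0,"ty":0,"tz":-0.4,"yaw":0}]'

```text
time: 33.27
tcp_pos: [0.5256, -0.0173, 0.1914]
ee_rot: [0.672, 0.741, 0.002, 0.002]
wrist_force: [0.2, -0.4, 0.6]
gripper_width: 0.0883
finger_force: 0.0
```

>>> step_arm --rows '[{"tx":-0.85,"ty":0.55,"tz":0,"yaw":0},{"tx":-0.86,"ty":0.58,"tz":0,"yaw":0},{"tx":-0.86,"ty":0.58,"tz":0,"yaw":0},{"tx":-0.86,"ty":0.58,"tz":0,"yaw":0},{"tx":-0.86,"ty":0.58,"tz":0,"yaw":0}]'

```text
time: 33.68
tcp_pos: [0.6228, -0.1381, 0.188]
ee_rot: [0.672, 0.741, 0.0, 0.0]
wrist_force: [0.5, 0.8, 0.1]
gripper_width: 0.0878
finger_force: 0.0
```

>>> step_arm --rows '[{"tx":-0.86,"ty":0.58,"tz":0,"yaw":0},{"tx":-0.86,"ty":0.58,"tz":0,"yaw":0},{"tx":-0.86,"ty":0.57,"tz":0,"yaw":0},{"tx":0,"ty":0,"tz":0,"yaw":0},{"tx":0,"ty":0,"tz":0,"yaw":0}]'

```text
time: 34.1
tcp_pos: [0.6814, -0.2099, 0.187]
ee_rot: [0.672, 0.74, 0.0, 0.0]
wrist_force: [0.4, 1.4, 0.1]
gripper_width: 0.0876
finger_force: 0.0
```

```bash
python3 - <<'E'
from h import *
d=grab("wrist");pickle.dump(d,open("w14.pkl","wb"));cv2.imwrite("pics/w14.png",d["frame"])
p,f=fit(d,"brass",[.6735,-.137,0],win=10);print("disc",np.round(p,4),f)
togo(p[0],p[1],.004,.098)
t=grab("top");t["name"]="top";pickle.dump(t,open("top3.pkl","wb"))
p,f=fit(t,"red",[.5235,-.019,.098],z=.064,win=4);print("red",p,f)
hs=cv2.cvtColor(d["frame"],cv2.COLOR_BGR2HSV);q=proj(d,[[.6735+.013,-.137,.01]]).astype(int)[0];print(q,hs[q[1],q[0]])
E
```

```text
disc [ 0.6736 -0.1355  0.    ] 0.009807620197534561
t=34.15 tcp [ 0.6806 -0.2088  0.1868] cur 0.0969 | total units tx 2.453 ty 0.007 tz 6.096 yaw -0.012 j6 -0.41 w 0.0878
red [ 0.52471677 -0.01826159  0.09962635] 0.017537452280521393
[264 114] [ 19 164 213]
```

View pics/w14.png

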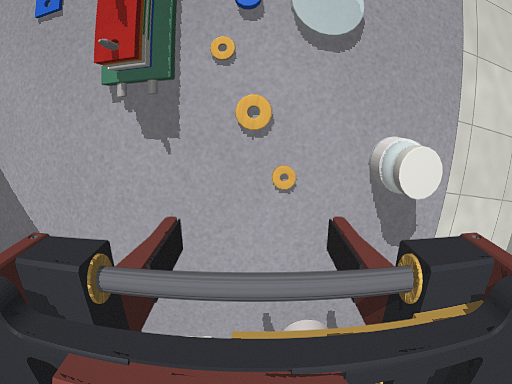

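>>> step_arm --rows '[{"tx":0.9,"ty":0.01,"tz":0.8,"yaw":0},{"tx":0.9,"ty":0,"tz":0.9,"yaw":0},{"tx":0.65,"ty":0,"tz":1,"yaw":0},{"tx":0,"ty":0,"tz":1,"yaw":0},{"tx":0,"ty":0,"tz":1,"yaw":0}]'

```text
time: 34.62
tcp_pos: [0.6734, -0.1328, 0.0455]
ee_rot: [0.671, 0.742, 0.0, -0.0]
wrist_force: [0.4, -0.5, 0.2]
gripper_width: 0.0878
finger_force: 0.0
```

>>> step_arm --rows '[{"tx":0,"ty":0,"tz":0.9,"yaw":0},{"tx":0,"ty":0,"tz":0.48,"yaw":0},{"tx":0,"ty":0,"tz":0,"yaw":0}]'

```text
time: 34.87
tcp_pos: [0.6726, -0.1343, 0.0023]
ee_rot: [0.671, 0.741, -0.001, -0.002]
wrist_force: [-0.2, 0.5, 0.3]
gripper_width: 0.0875
finger_force: 0.0
```

>>> step_arm --rows '[{"tx":0,"ty":0,"tz":0,"yaw":0},{"tx":0,"ty":0,"tz":0,"yaw":0},{"tx":0,"ty":0,"tz":0,"yaw":0},{"tx":0,"ty":0,"tz":0,"yaw":0},{"tx":0,"ty":0,"tz":0,"yaw":0}]' --claw 1 --force 20

```text
time: 35.28
tcp_pos: [0.6747, -0.1358, 0.0052]
ee_rot: [0.672, 0.741, 0.0, 0.001]
wrist_force: [-0.5, 0.5, 0.9]
gripper_width: 0.058
finger_force: 0.0
```

>>> step_arm --rows '[{"tx":0,"ty":0,"tz":0,"yaw":0},{"tx":0,"ty":0,"tz":0,"yaw":0},{"tx":0,"ty":0,"tz":0,"yaw":0},{"tx":0,"ty":0,"tz":-0.5,"yaw":0},{"tx":0,"ty":0,"tz":-1,"yaw":0}]'

```text
time: 35.7
tcp_pos: [0.6714, -0.1351, 0.0466]
ee_rot: [0.672, 0.741, -0.002, -0.003]
wrist_force: [0.5, -0.1, -0.0]
gripper_width: 0.0411
finger_force: 20.0
```

>>> step_arm --rows '[{"tx":0,"ty":0,"tz":-1,"yaw":0},{"tx":0,"ty":0,"tz":-1,"yaw":0},{"tx":0,"ty":0,"tz":-1,"yaw":0},{"tx":0,"ty":0,"tz":0,"yaw":0},{"tx":0,"ty":0,"tz":0,"yaw":0}]'

```text
time: 36.12
tcp_pos: [0.6758, -0.136, 0.1425]
ee_rot: [0.672, 0.741, 0.001, 0.002]
wrist_force: [-0.0, 0.6, -1.2]
gripper_width: 0.0412
finger_force: 20.0
```

```bash
python3 - <<'E'
from h import *
d=load("w14");d["name"]="wrist"
ps,f=fit(d,"red",[.5245,-.0175,.098],z=.064,win=3);print("plate oblique",ps,f)
d=grab("wrist");s,p,M=tcp();print(s["gripper_width"],s["finger_force"],s["wrist_force"]);pickle.dump(d,open("w15.pkl","wb"))
q,f=fit(d,"brass",[p[0],p[1],0],z=p[2]-.0045,win=4);print("disc in hand tool",M.T@(np.r_[q[:2],p[2]]-p),f)
togo(.5238,-.0172,.15,.098)
E
```

```text
plate oblique [ 0.52682274 -0.08451486  0.05654222] 0.10941707342863083
0.04115100455243338 19.999779788777232 [-1.05514458  0.46606909 -1.41263743]
disc in hand tool [-1.25460127e-03  2.26817857e-03  3.62458646e-06] 0.027386467903852463
t=36.17 tcp [ 0.6745 -0.1357  0.1404] cur 0.0977 | total units tx 4.422 ty -4.612 tz -0.329 yaw -0.003 j6 -0.31 w 0.0412
```

>>> step_arm --rows '[{"tx":0.5,"ty":-0.5,"tz":-0.5,"yaw":0},{"tx":0.8,"ty":-0.82,"tz":0,"yaw":0},{"tx":0.8,"ty":-0.82,"tz":0,"yaw":0},{"tx":0.8,"ty":-0.82,"tz":0,"yaw":0},{"tx":0.8,"ty":-0.82,"tz":0,"yaw":0}]'

```text
time: 36.58
tcp_pos: [0.5479, -0.0355, 0.1526]
ee_rot: [0.672, 0.741, -0.001, -0.001]
wrist_force: [0.7, 0.5, -1.0]
gripper_width: 0.0411
finger_force: 20.0
```

>>> step_arm --rows '[{"tx":0.72,"ty":-0.83,"tz":0,"yaw":0},{"tx":0,"ty":0,"tz":0,"yaw":0},{"tx":0,"ty":0,"tz":0,"yaw":0},{"tx":0,"ty":0,"tz":0,"yaw":0}]'

```text
time: 36.92
tcp_pos: [0.5241, -0.0174, 0.1538]
ee_rot: [0.672, 0.741, -0.0, -0.0]
wrist_force: [0.3, -0.7, -0.7]
gripper_width: 0.0409
finger_force: 20.0
```

```bash
python3 - <<'E'
from h import *
d=grab("wrist");pickle.dump(d,open("w16.pkl","wb"));s,p,M=tcp()
togo(.5238,-.0172,.13,.098)
f=d["frame"][150:270,160:350];cv2.imwrite("pics/w16.png",cv2.resize(f,None,fx=4,fy=4,interpolation=cv2.INTER_CUBIC))
for dz in(.0055,.112-p[2]):print((proj(d,[p+[0,0,dz]])[0]-[160,150])*4+1.5)
E
```

```text
t=36.97 tcp [ 0.5247 -0.0177  0.1539] cur 0.0976 | total units tx 0.018 ty -0.027 tz 0.797 yaw -0.005 j6 -0.15 w 0.0414
[378.88931266 365.18326313]
[379.01100956 258.76458054]
```

View pics/w16.png

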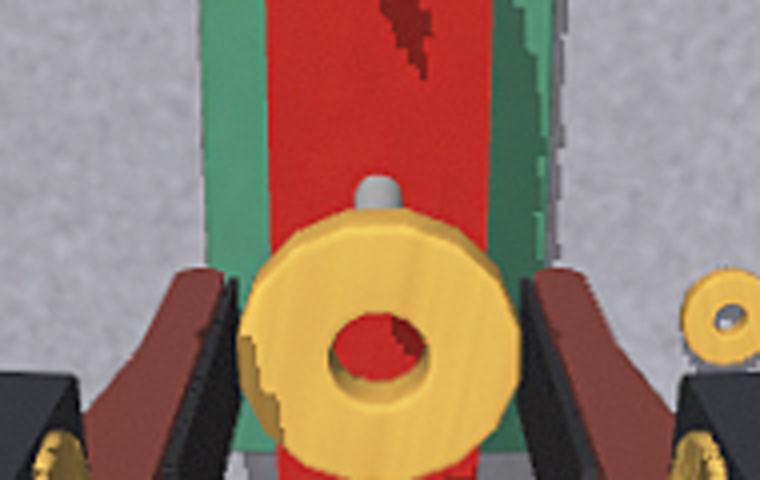

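>>> step_arm --rows '[{"tx":-0.05,"ty":0,"tz":0.5,"yaw":0},{"tx":0,"ty":0,"tz":0.5,"yaw":0},{"tx":0,"ty":0,"tz":0.3,"yaw":0},{"tx":0,"ty":0,"tz":0.3,"yaw":0},{"tx":0,"ty":0,"tz":0,"yaw":0}]'

```text
time: 37.38
tcp_pos: [0.5235, -0.019, 0.1044]
ee_rot: [0.672, 0.741, -0.001, -0.001]
wrist_force: [-0.2, 1.0, -0.2]
gripper_width: 0.041
finger_force: 20.0
```

>>> step_arm --rows '[{"tx":0,"ty":0,"tz":0,"yaw":0},{"tx":0,"ty":0,"tz":0,"yaw":0}]'

```text
time: 37.55
tcp_pos: [0.5243, -0.0189, 0.1065]
ee_rot: [0.672, 0.741, 0.0, 0.0]
wrist_force: [-0.5, -0.0, 0.2]
gripper_width: 0.0411
finger_force: 20.0
```

```bash
python3 - <<'E'
from h import *
s,p,M=tcp();print(s["wrist_force"],s["torque"]);togo(.5238,-.0185,.083,.098)
E
```

```text
[-0.46873185 -0.01958868  0.16253687] [-0.01134406  0.05440228 -0.05290507]
t=37.55 tcp [ 0.5243 -0.0189  0.1065] cur 0.0976 | total units tx 0.015 ty -0.016 tz 0.783 yaw -0.004 j6 -0.16 w 0.0411
```

>>> step_arm --rows '[{"tx":0,"ty":0,"tz":0.4,"yaw":0},{"tx":0,"ty":0,"tz":0.35,"yaw":0},{"tx":0,"ty":0,"tz":0,"yaw":0},{"tx":0,"ty":0,"tz":0,"yaw":0}]'

```text
time: 37.88
tcp_pos: [0.5236, -0.0187, 0.0835]
ee_rot: [0.672, 0.741, -0.0, -0.0]
wrist_force: [-0.1, 0.1, -0.8]
gripper_width: 0.0411
finger_force: 20.0
```

>>> step_arm --rows '[{"tx":0,"ty":0,"tz":0,"yaw":0},{"tx":0,"ty":0,"tz":0,"yaw":0},{"tx":0,"ty":0,"tz":0,"yaw":0},{"tx":0,"ty":0,"tz":0,"yaw":0},{"tx":0,"ty":0,"tz":0,"yaw":0}]' --claw -1

```text
time: 38.3
tcp_pos: [0.5241, -0.0187, 0.0841]
ee_rot: [0.672, 0.741, 0.0, 0.0]
wrist_force: [0.3, 0.7, 0.8]
gripper_width: 0.0709
finger_force: 0.0
```

>>> step_arm --rows '[{"tx":0,"ty":0,"tz":-0.4,"yaw":0},{"tx":0,"ty":0,"tz":-1,"yaw":0},{"tx":0,"ty":0,"tz":-1,"yaw":0},{"tx":0,"ty":0,"tz":-1,"yaw":0},{"tx":0,"ty":0,"tz":0,"yaw":0}]'

```text
time: 38.72
tcp_pos: [0.5273, -0.0189, 0.1912]
ee_rot: [0.672, 0.741, 0.003, 0.004]
wrist_force: [1.3, -0.3, 0.5]
gripper_width: 0.0877
finger_force: 0.0
```

```bash
python3 - <<'E'
from h import *
t=load("top3");t["name"]="top";g=unproj(t,[343*.64,169*.64],.009)[0];print(g)
a=.098;togo(g[0]+.072*np.sin(a),g[1]-.072*np.cos(a),.186,a)
d=load("w3");d["name"]="wrist"  # collar at crop (589,65)
print(unproj(d,[589*340/784+60,65*260/600],.018))
E
```

```text
[0.67554358 0.10808033]
t=38.72 tcp [ 0.5273 -0.0189  0.1912] cur 0.0978 | total units tx 1.331 ty 5.331 tz 0.220 yaw -0.003 j6 -0.16 w 0.0877
[[0.67435417 0.10823557]]
```

>>> step_arm --rows '[{"tx":0.22,"ty":0.9,"tz":0,"yaw":0},{"tx":0.22,"ty":0.9,"tz":0,"yaw":0},{"tx":0.22,"ty":0.9,"tz":0,"yaw":0},{"tx":0.22,"ty":0.9,"tz":0,"yaw":0},{"tx":0.22,"ty":0.9,"tz":0,"yaw":0}]'

```text
time: 39.13
tcp_pos: [0.6559, 0.0278, 0.1853]
ee_rot: [0.672, 0.741, -0.0, -0.0]
wrist_force: [-0.1, 0.7, -0.5]
gripper_width: 0.0883
finger_force: 0.0
```

>>> step_arm --rows '[{"tx":0.23,"ty":0.9,"tz":0,"yaw":0},{"tx":0,"ty":0,"tz":0,"yaw":0},{"tx":0,"ty":0,"tz":0,"yaw":0},{"tx":0,"ty":0,"tz":0,"yaw":0}]'

```text
time: 39.47
tcp_pos: [0.68, 0.0366, 0.1848]
ee_rot: [0.672, 0.741, -0.001, -0.001]
wrist_force: [-0.3, 0.6, 0.3]
gripper_width: 0.088
finger_force: 0.0
```

```bash
python3 - <<'E'
from h import *
d=grab("wrist");pickle.dump(d,open("w17.pkl","wb"));cv2.imwrite("pics/w17.png",d["frame"])
hs=cv2.cvtColor(d["frame"],cv2.COLOR_BGR2HSV);q=proj(d,[[.6745+.012,.108,.018]]).astype(int)[0];print(q,hs[q[1],q[0]])
import h
for vt in(45,60,75):
  h.hsvmask=lambda d,c,vt=vt:(cv2.cvtColor(d["frame"],cv2.COLOR_BGR2HSV)[...,2]<vt).astype(np.uint8)*255
  p,f=fit(d,"black",[.6745,.108,0],win=10);print("collar",np.round(p,4),f)
togo(p[0],p[1],.006,.098)
t=grab("top");t["name"]="top";pickle.dump(t,open("top4.pkl","wb"))
cv2.imwrite("pics/top4.png",cv2.resize(t["frame"][60:250,180:450],(800,563),interpolation=cv2.INTER_CUBIC))
E
```

```text
[266 115] [150  12  44]
collar [0.6751 0.1105 0.    ] 0.029780765995383263
collar [0.6751 0.1106 0.    ] 0.022307176142930984
collar [0.675  0.1106 0.    ] 0.014273770153522491
t=39.52 tcp [0.6799 0.0365 0.1851] cur 0.0976 | total units tx 2.475 ty 0.091 tz 5.969 yaw -0.005 j6 -0.06 w 0.0879
```

View pics/w17.png

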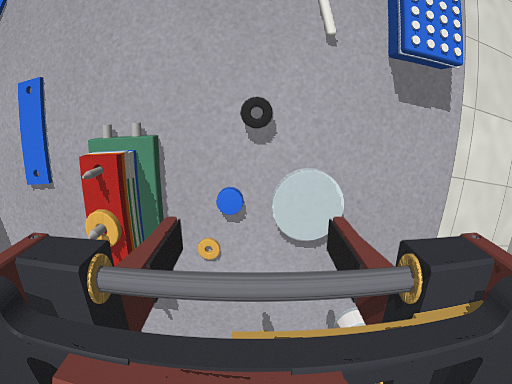

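>>> step_arm --rows '[{"tx":0.9,"ty":0.09,"tz":0.5,"yaw":0},{"tx":0.9,"ty":0,"tz":0.9,"yaw":0},{"tx":0.65,"ty":0,"tz":1,"yaw":0},{"tx":0,"ty":0,"tz":1,"yaw":0},{"tx":0,"ty":0,"tz":1,"yaw":0}]'

```text
time: 39.98
tcp_pos: [0.6759, 0.1111, 0.0532]
ee_rot: [0.671, 0.741, 0.0, 0.0]
wrist_force: [0.2, -0.6, -0.1]
gripper_width: 0.0877
finger_force: 0.0
```

>>> step_arm --rows '[{"tx":0,"ty":0,"tz":0.9,"yaw":0},{"tx":0,"ty":0,"tz":0.64,"yaw":0},{"tx":0,"ty":0,"tz":0,"yaw":0}]'

```text
time: 40.23
tcp_pos: [0.6727, 0.1093, 0.0034]
ee_rot: [0.672, 0.741, -0.003, -0.002]
wrist_force: [-1.2, -0.4, -0.1]
gripper_width: 0.0877
finger_force: 0.0
```

>>> step_arm --rows '[{"tx":0,"ty":0,"tz":0,"yaw":0},{"tx":0,"ty":0,"tz":0,"yaw":0},{"tx":0,"ty":0,"tz":0,"yaw":0},{"tx":0,"ty":0,"tz":0,"yaw":0},{"tx":0,"ty":0,"tz":0,"yaw":0}]' --claw 1 --force 20

```text
time: 40.65
tcp_pos: [0.6776, 0.1102, 0.0091]
ee_rot: [0.672, 0.741, 0.001, 0.001]
wrist_force: [0.5, -0.2, -0.2]
gripper_width: 0.058
finger_force: 0.0
```

>>> step_arm --rows '[{"tx":0,"ty":0,"tz":0,"yaw":0},{"tx":0,"ty":0,"tz":0,"yaw":0},{"tx":0,"ty":0,"tz":0,"yaw":0},{"tx":0,"ty":0,"tz":0,"yaw":0},{"tx":0,"ty":0,"tz":-0.5,"yaw":0}]'

```text
time: 41.07
tcp_pos: [0.6745, 0.1099, 0.0202]
ee_rot: [0.672, 0.741, -0.002, -0.002]
wrist_force: [-0.2, 0.3, -0.7]
gripper_width: 0.0348
finger_force: 20.0
```

>>> step_arm --rows '[{"tx":0,"ty":0,"tz":-1,"yaw":0},{"tx":0,"ty":0,"tz":-1,"yaw":0},{"tx":0,"ty":0,"tz":-1,"yaw":0},{"tx":0,"ty":0,"tz":-1,"yaw":0},{"tx":0,"ty":0,"tz":-0.5,"yaw":0}]'

```text
time: 41.48
tcp_pos: [0.6785, 0.1105, 0.1628]
ee_rot: [0.672, 0.741, 0.002, 0.002]
wrist_force: [0.7, 0.8, 0.8]
gripper_width: 0.0345
finger_force: 20.0
```

```bash
python3 - <<'E'
from h import *
s,p,M=tcp();print(s["gripper_width"],s["finger_force"],s["wrist_force"])
togo(.5240,-.0187,.155,.098)
E
```

```text
0.03452526741758616 19.999573146924376 [0.66188404 0.82495106 0.78958484]
t=41.48 tcp [0.6785 0.1105 0.1628] cur 0.0978 | total units tx -3.783 ty -5.548 tz 0.229 yaw -0.003 j6 0.05 w 0.0345
```

>>> step_arm --rows '[{"tx":-0.54,"ty":-0.78,"tz":0,"yaw":0},{"tx":-0.54,"ty":-0.78,"tz":0,"yaw":0},{"tx":-0.54,"ty":-0.78,"tz":0,"yaw":0},{"tx":-0.54,"ty":-0.78,"tz":0,"yaw":0},{"tx":-0.54,"ty":-0.78,"tz":0,"yaw":0}]'

```text
time: 41.9
tcp_pos: [0.5672, 0.0175, 0.1585]
ee_rot: [0.672, 0.741, 0.0, 0.0]
wrist_force: [-0.4, 0.5, 0.0]
gripper_width: 0.0348
finger_force: 20.0
```

>>> step_arm --rows '[{"tx":-0.54,"ty":-0.78,"tz":0,"yaw":0},{"tx":-0.54,"ty":-0.8,"tz":0,"yaw":0},{"tx":0,"ty":0,"tz":0,"yaw":0},{"tx":0,"ty":0,"tz":0,"yaw":0},{"tx":0,"ty":0,"tz":0,"yaw":0}]'

```text
time: 42.32
tcp_pos: [0.5253, -0.0186, 0.1585]
ee_rot: [0.672, 0.741, 0.001, 0.001]
wrist_force: [0.1, -0.6, 0.1]
gripper_width: 0.0348
finger_force: 20.0
```

```bash
python3 - <<'E'
from h import *
d=grab("wrist");pickle.dump(d,open("w18.pkl","wb"));s,p,M=tcp()
togo(.5240,-.0187,.13,.098)
f=d["frame"][150:270,160:350];cv2.imwrite("pics/w18.png",cv2.resize(f,None,fx=4,fy=4,interpolation=cv2.INTER_CUBIC))
for dz in(.011,.112-p[2],.086-p[2]):print((proj(d,[p+[0,0,dz]])[0]-[160,150])*4+1.5)
E
```

```text
t=42.37 tcp [ 0.5256 -0.0183  0.1583] cur 0.0979 | total units tx -0.007 ty -0.055 tz 0.944 yaw -0.001 j6 -0.16 w 0.0348
[377.11598652 376.24874425]
[376.91689667 247.43092259]
[376.85866665 207.71553008]
```

View pics/w18.png

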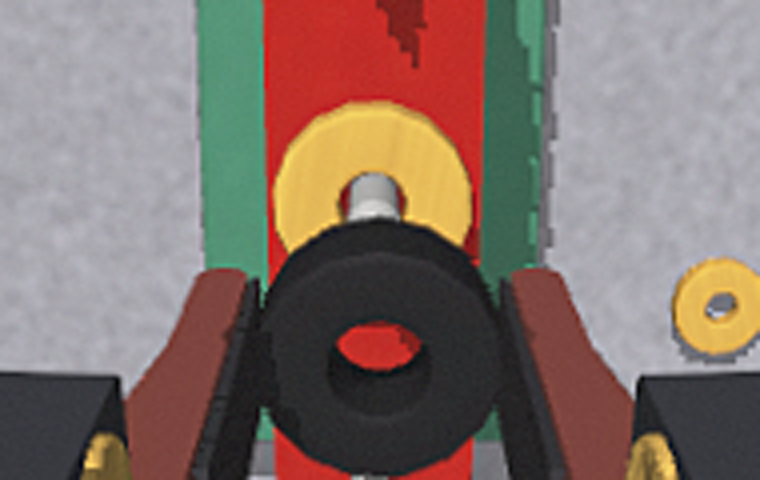

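>>> step_arm --rows '[{"tx":-0.03,"ty":-0.04,"tz":0.5,"yaw":0},{"tx":0,"ty":0,"tz":0.5,"yaw":0},{"tx":0,"ty":0,"tz":0.3,"yaw":0},{"tx":0,"ty":0,"tz":0.3,"yaw":0},{"tx":0,"ty":0,"tz":0,"yaw":0}]'

```text
time: 42.78
tcp_pos: [0.5227, -0.0192, 0.1079]
ee_rot: [0.671, 0.741, -0.001, -0.001]
wrist_force: [-0.4, 0.4, -1.0]
gripper_width: 0.0348
finger_force: 20.0
```

>>> step_arm --rows '[{"tx":0,"ty":0,"tz":0,"yaw":0},{"tx":0,"ty":0,"tz":0,"yaw":0}]'

```text
time: 42.95
tcp_pos: [0.5236, -0.0196, 0.1099]
ee_rot: [0.672, 0.741, 0.0, 0.0]
wrist_force: [-0.4, 0.9, -0.3]
gripper_width: 0.0346
finger_force: 20.0
```

```bash
python3 - <<'E'
from h import *
s,p,M=tcp();print(s["wrist_force"],s["torque"]);togo(.5240,-.019,.0955,.098)
E
```

```text
[-0.37925322  0.929184   -0.26085616] [-0.05767634  0.04970813  0.007494  ]
t=42.95 tcp [ 0.5236 -0.0196  0.1099] cur 0.0980 | total units tx 0.018 ty 0.015 tz 0.479 yaw 0.000 j6 -0.16 w 0.0346
```

>>> step_arm --rows '[{"tx":0,"ty":0,"tz":0.25,"yaw":0},{"tx":0,"ty":0,"tz":0.2,"yaw":0},{"tx":0,"ty":0,"tz":0,"yaw":0},{"tx":0,"ty":0,"tz":0,"yaw":0}]'

```text
time: 43.28
tcp_pos: [0.523, -0.0197, 0.0957]
ee_rot: [0.672, 0.741, -0.0, -0.0]
wrist_force: [0.7, 1.4, -1.4]
gripper_width: 0.0345
finger_force: 20.0
```

>>> step_arm --rows '[{"tx":0,"ty":0,"tz":0,"yaw":0},{"tx":0,"ty":0,"tz":0,"yaw":0},{"tx":0,"ty":0,"tz":0,"yaw":0},{"tx":0,"ty":0,"tz":0,"yaw":0},{"tx":0,"ty":0,"tz":0,"yaw":0}]' --claw -1

```text
time: 43.7
tcp_pos: [0.5231, -0.0197, 0.0962]
ee_rot: [0.672, 0.741, 0.0, 0.0]
wrist_force: [0.3, -0.3, -0.3]
gripper_width: 0.0642
finger_force: 0.0
```

>>> step_arm --rows '[{"tx":0,"ty":0,"tz":-0.4,"yaw":0},{"tx":0,"ty":0,"tz":-1,"yaw":0},{"tx":0,"ty":0,"tz":-1,"yaw":0},{"tx":0,"ty":0,"tz":-1,"yaw":0},{"tx":0,"ty":0,"tz":-1,"yaw":0}]'

```text
time: 44.12
tcp_pos: [0.5227, -0.0197, 0.2294]
ee_rot: [0.672, 0.741, -0.0, -0.0]
wrist_force: [0.4, -0.3, 0.9]
gripper_width: 0.0879
finger_force: 0.0
```

>>> step_arm --rows '[{"tx":-0.9,"ty":0,"tz":0,"yaw":0},{"tx":-0.9,"ty":0,"tz":0,"yaw":0},{"tx":-0.9,"ty":0,"tz":0,"yaw":0},{"tx":0,"ty":0,"tz":0,"yaw":0},{"tx":0,"ty":0,"tz":0,"yaw":0}]'

```text
time: 44.53
tcp_pos: [0.5309, -0.1013, 0.2281]
ee_rot: [0.673, 0.74, 0.0, -0.0]
wrist_force: [-0.2, -0.5, -0.8]
gripper_width: 0.0878
finger_force: 0.0
```

```bash
python3 - <<'E'
from h import *
d=grab("scene");f=d["frame"];w=grab("wrist")["frame"]
a=cv2.resize(f[150:260,170:320],(600,440),interpolation=cv2.INTER_CUBIC)
cv2.imwrite("pics/end.png",np.c_[cv2.resize(f[160:260,180:310],(400,308),interpolation=cv2.INTER_CUBIC),cv2.resize(w[0:270,90:420],(377,308))])
E
```

```text
Traceback (most recent call last):
ValueError: all the input array dimensions except for the concatenation axis must match exactly, but along dimension 1, the array at index 0 has size 400 and the array at index 1 has size 377
```

```bash
python3 - <<'E'
from h import *
import h
w=grab("wrist");pickle.dump(w,open("w19.pkl","wb"));sc=grab("scene");pickle.dump(sc,open("s19.pkl","wb"))
old=h.hsvmask
h.hsvmask=lambda d,c:(cv2.cvtColor(d["frame"],cv2.COLOR_BGR2HSV)[...,2]<70).astype(np.uint8)*255 if c=="black" else old(d,c)
for n,d in(("wrist",w),("scene",sc)):
  for z in(.078,.082,.086,.090,.094,.100):
    p,f=fit(d,"black",[.524,-.0185,0],z=z,win=3);print(n,"collar",z,np.round(p[:2],4) if p is not None else 0,round(f,4))
  for z in(.060,.064,.068,.072):
    p,f=fit(d,"red",[.524,-.0185,.098],z=z,win=4);print(n,"plate",z,np.round(p,4),round(f,4))
E
```

```text
wrist collar 0.078 [ 0.5236 -0.018 ] 0.005
wrist collar 0.082 [ 0.5235 -0.0182] 0.0119
wrist collar 0.086 [ 0.5235 -0.0184] 0.0223
wrist collar 0.09 [ 0.5236 -0.0187] 0.0367
wrist collar 0.094 [ 0.5235 -0.0187] 0.0542
wrist collar 0.1 [ 0.5237 -0.0191] 0.0877
wrist plate 0.06 [ 0.5242 -0.0145  0.0978] 0.2731
wrist plate 0.064 [ 0.5243 -0.0166  0.098 ] 0.2635
wrist plate 0.068 [ 0.5244 -0.0167  0.0976] 0.2672
wrist plate 0.072 [ 0.5244 -0.017   0.0986] 0.2787
scene collar 0.078 [ 0.5101 -0.0205] 0.0109
scene collar 0.082 [ 0.5148 -0.0206] 0.0218
scene collar 0.086 [ 0.5219 -0.0208] 0.0209
scene collar 0.09 [ 0.5284 -0.0208] 0.0267
scene collar 0.094 [ 0.5338 -0.021 ] 0.0204
scene collar 0.1 [ 0.5425 -0.0215] 0.0174
scene plate 0.06 [ 0.5185 -0.0187  0.0944] 0.1979
scene plate 0.064 [ 0.5234 -0.019   0.0956] 0.2013
scene plate 0.068 [ 0.5283 -0.0192  0.095 ] 0.2057
scene plate 0.072 [ 0.5335 -0.0191  0.1076] 0.2106
```

```bash
python3 -c "
from cell import ctrl
print(ctrl.close_job())"
```

```text
the job is handed in; nothing more can be done
None
```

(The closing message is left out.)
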